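# Wind the wooden automaton and hold its figure's stem in the guide

## Robot

A 6-joint arm with a two-finger parallel gripper is mounted at the origin on the work surface. World frame = base frame: x ahead of the robot, y to its left, z up, the work surface at z = 0. Lengths are in m, angles in rad, forces in N, time in s.
With the tool pointing down it reaches from about 0.4 to 0.825 m from the base axis. Payload 7 kg.
Tool frame: the origin (TCP) lies at the very end of the fingers, on their centre line; the grasp point (between the pads) lies 19 mm behind it; y points along the fingers, x is the direction in which the jaws open and shut, and the axes are right-handed (so a half turn about y gives the same grasp; the last joint's range is limited). The gripper opens to 88 mm and grips with 3 to 60 N. Pads are 19 mm wide; open, the fingers measure 130 mm over their backs; the gripper's body (78 mm by 193 mm) begins 47 mm behind the grasp point.
Start: joints at [1.392, 0.359, 0.012, 0, -1.224, -0.288], TCP at [0.304, 0.603, 0.227] pointing down, gripper open.
Joint ranges: [-3.07, 3.07], [-1.43, 2.12], [-1.02, 1.25], [-3.03, 1.67], [-3.05, -0], [-3.03, 3.03]. Speed limits (rad/s): [2.39, 2.39, 3.01, 3.14, 3.14, 3.14].

## Interface

Orientations are given as [roll, pitch, yaw] about the fixed x, y, z axes, in that order (R = Rz(yaw) Ry(pitch) Rx(roll)).
In Python, from station import arm gives the robot as it stands.
- The arm moves only by the tool move_arm, never from a script. Its arguments are lists of equal length, an entry for each row: "jaw": the closure, from 0 (fully open) to 1 (shut); "offset": the shift along the tool's x, y, z in m, a list of three; "roll": the turn about the tool's y in rad. In form: {"jaw": [jaw, ...], "offset": [[dx, dy, dz], ...], "roll": [roll, ...]}. A call has 1 to 5 rows; each row shifts and turns the commanded pose from where the row before left it, along the tool's axes as they then stand; what a row does not reach is not made up. A row lasts 1/8 s, in which the tool goes at most 62.5 mm and 10.7 degrees, less where a joint would pass 70% of its speed; a pose out of reach is approached as far as the arm can. A call is refused whole if a number of a shift passes 0.0625 or a number of a turn 0.188, either way. A call with a gripper value outside its range is refused whole. The fingers move at their own pace and stop on an object; "grip_force" is the grip in N (left out, the last holds). Time passes only in rows, so rows that do not move let the fingers close. It gives the time, the measured TCP pose, the force and the opening at its end, in the units of the state.
- arm.get_state(): the state, without advancing time (a new reading comes with each control period).
- arm.grab_frame(name): name is "scene" or "top"; returns a dict with "pixels" (480x640x3 uint8, blue, green, red), "fovy" (degrees; the focal length in pixels is half the picture's height over the tangent of half this angle, whatever the lens; pixels are square), "cx", "cy" (the principal point, pixels), "position" and "attitude" of the camera in the world. Camera axes: x right, y down, z forward; pixel columns grow to the right and rows downward; lengths in m; the calibration is good to about 2 mm. A picture is of the moment at which its call begins. There is no depth.
- arm.job_done(): hands the job in, once; it reports no verdict.
Trained networks look in a picture, given as the dict that the camera call returned (one of the last four; its "shot" number tells which), for a name from the list of things; names that differ only in an ending like _2 or _b are one class to them, and where a whole thing is asked for, a point or a joint stands for the part that bears it (a point fixed in the world has none). Each returns a list of dicts, best first, with "p" (0 to 1); they miss things now and then, are a little off and sometimes report something else, mostly with a low value. They report only what shows in the picture. A call takes as long as a camera call. They do not tell look-alikes from the thing itself.
- arm.recognise(picture, thing): "position" ([x, y, z] in m, in world coordinates, good to about 4 mm: the middle of the surface that is visible of it).
- arm.landmark_of(picture, thing): "position" ([x, y, z] in m, in world coordinates, good to about 4 mm: a listed point, or the origin of a listed thing).
The state is a dict: "t": time; "q": joint angles; "qd": joint speeds; "joint_efforts": joint torques, N m; "eef_pos": TCP position; "ee_rot": TCP orientation; "force": force on the tool from outside, world axes, zero at the start; "moment": the same for the moment, N m; "width": finger opening in m.
Only numpy, scipy, OpenCV 4.12 (cv2) and the standard library are available. Lean on these libraries where they do the work, as an engineer would, in place of code of your own. Each camera call takes 0.05 s, during which the arm holds its last target.

## Task

Wind the clockwork of the wooden automaton box fully, turning the brass key on its lid clockwise until it stops. Then take the pale carved man with outstretched arm out of the wooden rack and lower its steel stem through the middle of the brass guide on the lid, upright and without ever touching the box or guide, until its foot block hovers about 10 mm above the guide's rim. Finish while holding it there in the gripper, still and clear of the guide, and leave everything else where it stands.

Things in the scene. Friction and masses are not known exactly. Their poses are not given: they have to be found in the camera images.
- automaton: Fixed plywood box with a green lid, on the robot's right (-y). Origin: centre of its underside, z up. Lid 120 mm (own x) by 190 mm (own y), its top 110 mm above the table; base plate 140 x 210 mm; open on its +x side, cam and gears inside. On the lid at own x = 0: brass guide at own y = +45 mm, brass key at own y = -45 mm.
- guide_mouth (a point): Centre of the mouth (upper rim) of the brass guide, a plain upright tube that stands 15 mm above the lid (125 mm above the table): outside diameter 27 mm (42 mm flange in the lowest 4 mm), bore 18 mm, straight through tube and lid. Below the lid the bore is free for at least 40 mm more.
- key (a joint): Winding angle of the key, rad: grows as the key turns clockwise seen from above, to a hard stop at 2.6 (fully wound); starts between 0 and 0.5. Turning takes 0.10 to 0.15 N m; its spring pulls back lightly but the key stays where it is left when let go, so it can be wound in partial turns, regrasped between.
- key_grip (a point): Centre of the butterfly key's flat brass wings, on the key's upright axis, 40 mm above the lid (150 mm above the table). The wings lie along this point's x and turn with the key: 50 mm long (x), 8 mm thick (y), 24 mm high; grip them across the thickness. Below them an 8 mm shaft goes down to the lid.
- rack: Fixed block of dark wood, 70 mm (own x) by 220 mm (own y) by 72 mm high, with three upright through holes of 15 mm at own y = -72, 0, +72 mm. In each hole hangs the stem of one carved part, its foot block resting on the rack's top. Origin at the centre of its underside. It stands on the robot's left (+y).
- figure: Man of pale yellow wood, loose, 50-110 g, in any rack hole. Origin: centre of the foot block's underside, z up. Foot block 34 x 40 x 10 mm (x, y, z). Torso 22 mm thick (x), 26 wide (y), 34 to 66 mm above the origin: grip it 50 mm above the origin across own x (arms, legs, head are thinner). One arm straight out to y = +34 mm, the other down to y = -27; hat top at 83. Below: steel stem, 8 mm dia, 60 long.
- figure_tip (a point): Lower end of the figure's steel stem, on its axis, 60 mm below the figure's origin.
- tree: Bystander in the rack: green carved tree, 74 mm high on a dark foot block, stem below as the figure's. Origin under the foot block.
- dog: Bystander in the rack: red carved dog, 60 mm high on a dark foot block, stem below as the figure's. Origin under the foot block.
- hammer: Bystander: hammer lying on the table beyond the automaton's right side.
- screwdriver: Bystander: screwdriver lying on the table behind the rack.
- glue: Bystander: white bottle, 56 mm in diameter, 140 mm high, at the back of the table.
- tin: Bystander: steel tin, 70 mm in diameter and high, left of the rack.
- offcut: Bystander: plywood offcut 90 x 45 x 22 mm behind the automaton.
There are look-alikes about, which are no part of the job. Leave any turquoise look-alike of the figure alone. Leave any turquoise look-alike of the rack alone.

How it is judged:
By the outcome, as a careful person would: the job done as asked, in the order asked, and still so for the second after the job is handed in, while the arm keeps its last pose, push and grip.
It also fails if it takes over 62 s, if anything falls off the work surface, if the arm or the gripper's body presses on something with over 40 N, if the wrist force passes 120 N, or if a joint passes its speed limit or range.

## Working session

There is one attempt and no reset: what is moved stays moved. The work goes in short steps, Python scripts to look and compute and a tool call to move; the robot and the scene stay as the last step left them, time stands still between calls to the robot, and variables do not carry over. Pictures are saved under pics/ and viewed, and the job is handed in when it is done.

Besides the shell and the picture viewer there is one more tool, called after "Request:" in YAML: its name, and indented under it one key for each argument. move_arm: Moves the arm, as the interface text tells. Its arguments: {"type":"object","properties":{"jaw":{"type":"array","items":{"type":"number"}},"offset":{"type":"array","items":{"type":"array","items":{"type":"number"}}},"roll":{"type":"array","items":{"type":"number"}},"grip_force":{"type":"number"}},"required":["jaw","offset","roll"]}

```bash
ls; mkdir -p pics
python3 - <<'E'
from station import arm
import cv2
s=arm.get_state(); print(s)
for n in ("scene","top"):
    f=arm.grab_frame(n); cv2.imwrite(f"pics/{n}0.png",f["pixels"]); print(n,{k:v for k,v in f.items() if k!="pixels"})
    for th in ("automaton","guide_mouth","key_grip","rack","figure","figure_tip","tree","dog"):
        print(th,[(x["p"],x["position"]) for x in arm.landmark_of(f,th)])
E
```

```text
pics
{'t': 0.0, 'q': array([ 1.39209474e+00,  3.59394225e-01,  1.10351360e-02, -3.71642130e-04,
       -1.22409674e+00, -2.88100326e-01]), 'qd': array([ 7.83529395e-05,  2.18012777e-03,  8.26038415e-05,  3.03584730e-04,
       -3.62015574e-04, -1.11343433e-03]), 'joint_efforts': array([-1.87743390e-03, -5.82716596e+01,  2.93065274e+01,  6.99745461e+00,
        6.86368949e-03, -1.67727899e-04]), 'eef_pos': array([0.30356583, 0.60232118, 0.22560375]), 'ee_rot': array([-1.57065973e+00, -1.69037854e-03, -2.03772493e+00]), 'force': array([ 0.4434876 , -0.54923954,  0.22312368]), 'moment': array([-0.01489963,  0.04493991,  0.01242529]), 'width': 0.08746743591679323}
scene {'fovy': 49.932332949946, 'cx': 322.9653597209739, 'cy': 239.93109817441297, 'position': array([ 1.33286466, -0.12301029,  0.84144309]), 'attitude': array([-2.27918774,  0.00293739,  1.42740576]), 'shot': 1}
automaton [(0.84, [0.593, -0.214, 0.0006]), (0.69, [0.5032, 0.0813, 0.0758])]
guide_mouth [(0.62, [0.6096, -0.1734, 0.1275])]
key_grip [(0.74, [0.5759, -0.2588, 0.1503])]
rack [(0.85, [0.2602, 0.2366, 0.0019]), (0.64,
[... 188 characters left out ...]
]
dog [(0.88, [0.502, 0.0791, 0.0725])]
top {'fovy': 43.546373572183676, 'cx': 323.4689409791047, 'cy': 246.69388576681482, 'position': array([0.24776548, 0.01135548, 1.74180081]), 'attitude': array([-2.98680706, -0.00578983, -1.55728591]), 'shot': 2}
automaton [(0.88, [0.5933, -0.2147, -0.0038])]
guide_mouth [(0.59, [0.6031, -0.1708, 0.1279])]
key_grip [(0.49, [0.5056, 0.0798, 0.0693]), (0.4, [0.5776, -0.2576, 0.1507])]
rack [(0.96, [0.2664, 0.2293, -0.0023]), (0.82, [0.5227, 0.1539, 0.0022])]
figure [(0.62, [0.6266, 0.3838, 0.0174])]
figure_tip [(0.7, [0.5739, -0.2561, 0.1497]), (0.65, [0.5695, 0.4041, 0.0261])]
tree [(0.67, [0.5213, 0.1519, 0.0707])]
dog [(0.65, [0.5013, 0.0793, 0.0724])]
```

View pics/scene0.png

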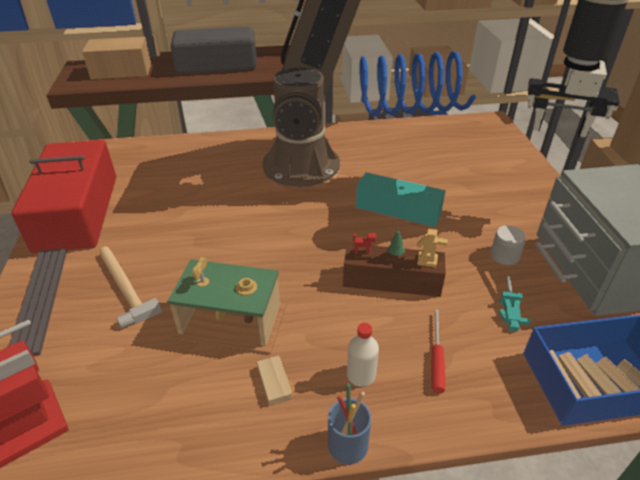

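View pics/top0.png

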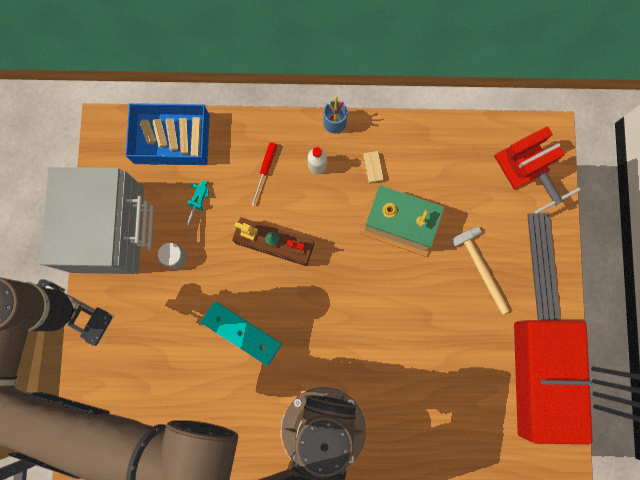

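The candidates for the figure are the pale man in the dark rack (scene 430,247; top 246,230) and the turquoise man lying on the table (scene 512,310; top 199,197). The pale one in the dark rack fits the description. For the rack, the dark one (scene 395,270) fits and the turquoise block (scene 400,198) is a look-alike. I'll enlarge both areas.

```bash
cat > h.py <<'E'
import numpy as np, cv2
from scipy.spatial.transform import Rotation as R
def cam(f):
    fl=240/np.tan(np.radians(f["fovy"])/2); return fl,f["cx"],f["cy"],np.array(f["position"]),R.from_euler("xyz",f["attitude"]).as_matrix()
def proj(f,P):
    fl,cx,cy,p,M=cam(f); c=(np.atleast_2d(P)-p)@M; return np.c_[cx+fl*c[:,0]/c[:,2],cy+fl*c[:,1]/c[:,2]]
def ray(f,uv,z):
    fl,cx,cy,p,M=cam(f); d=M@np.array([(uv[0]-cx)/fl,(uv[1]-cy)/fl,1]); return p+d*(z-p[2])/d[2]
def crop(f,u,v,w,h,k,name,draw=None):
    im=cv2.resize(f["pixels"][v:v+h,u:u+w],None,fx=k,fy=k,interpolation=cv2.INTER_CUBIC)
    if draw is not None:
        for (a,b) in draw: cv2.circle(im,(int(round((a-u+.5)*k)),int(round((b-v+.5)*k))),2,(255,0,255),-1)
    cv2.imwrite(name,im)
E
python3 - <<'E'
from station import arm
from h import *
import pickle
S=arm.grab_frame("scene");T=arm.grab_frame("top")
pickle.dump((S,T),open("f0.pkl","wb"))
crop(S,335,215,125,90,6,"pics/s_rack.png");crop(S,160,245,125,95,6,"pics/s_box.png")
crop(T,225,210,95,65,8,"pics/t_rack.png");crop(T,355,175,95,85,7,"pics/t_box.png")
E
```

```text
(no output)
```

View pics/s_rack.png

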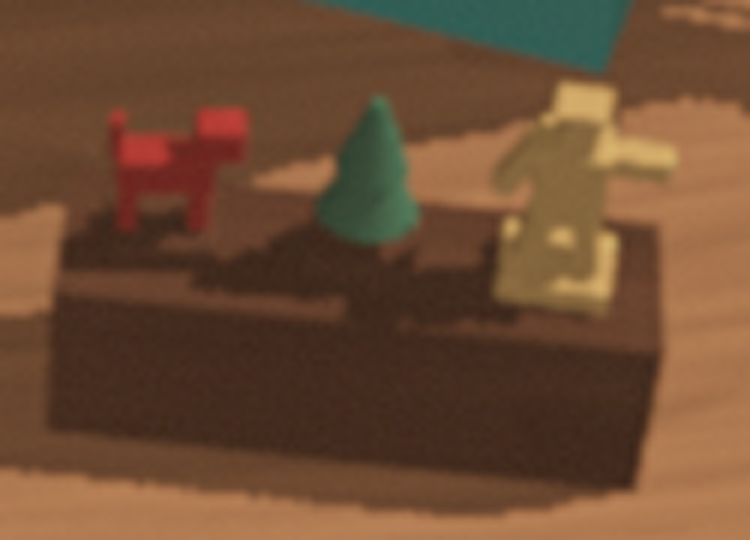

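View pics/s_box.png

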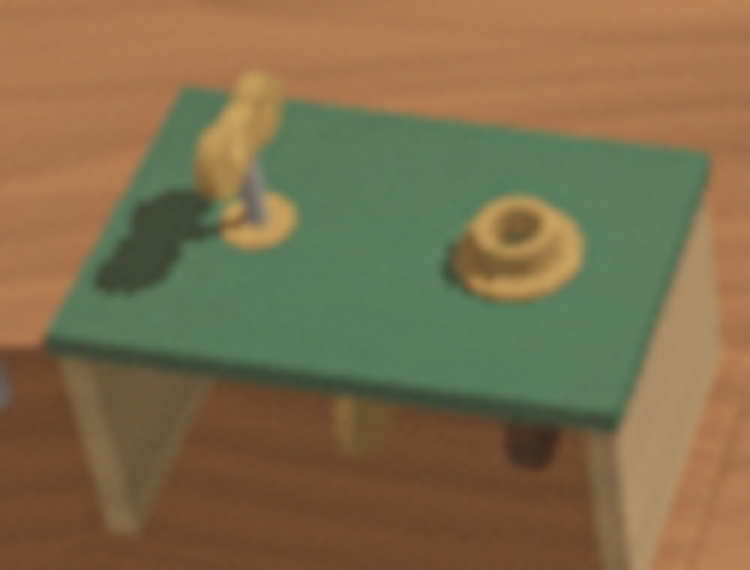

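View pics/t_rack.png

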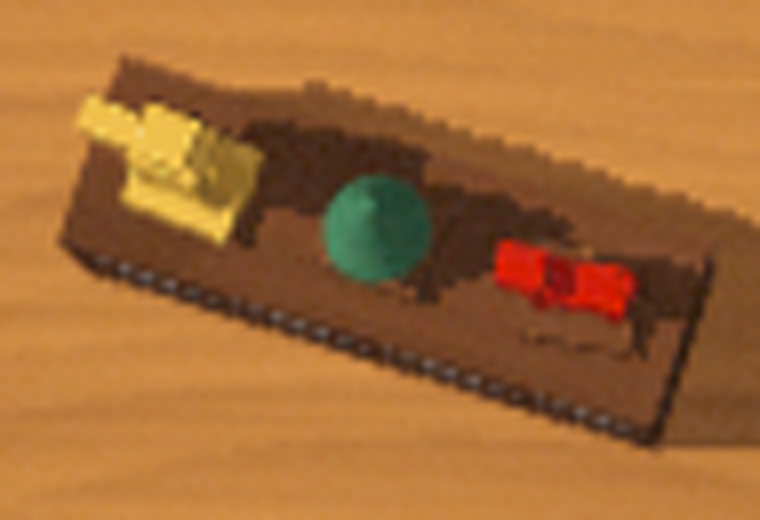

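View pics/t_box.png

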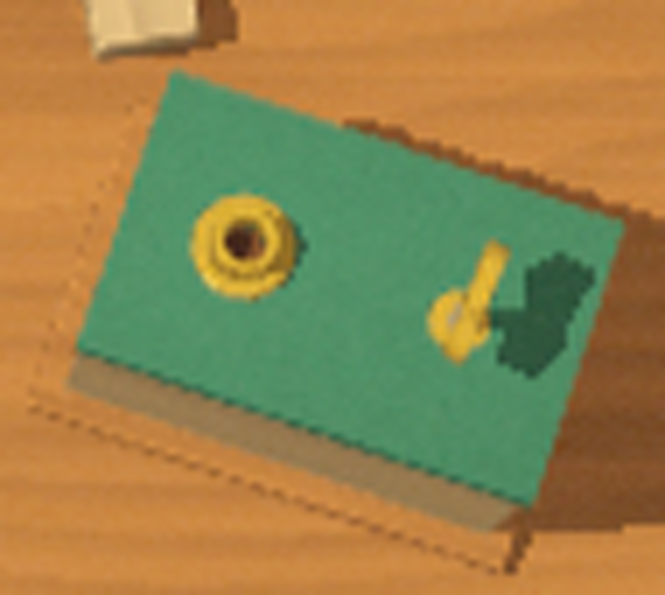

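```bash
cat > fit0.py <<'E'
from h import *
import pickle
from scipy.optimize import least_squares
S,T=pickle.load(open("f0.pkl","rb"))
px=lambda pts,u,v,k:(np.array(pts,float)+.5)/k-.5+[u,v]
def fit(name,items,x0):
    # items: (frame,pix,localpts)
    def res(p):
        M=R.from_euler("z",p[2]).as_matrix()
        return np.concatenate([(proj(f,np.array(L)@M.T+[p[0],p[1],0])-q).ravel() for f,q,L in items])
    r=least_squares(res,x0); print(name,np.round(r.x,4),"deg",np.degrees(r.x[2]).round(2),"rms",np.sqrt(np.mean(r.fun**2)).round(2)); return r.x
h=.11
lc=[[.06,.095,h],[.06,-.095,h],[-.06,-.095,h],[-.06,.095,h]]
tq=px([(175,72),(625,222),(535,503),(78,350)],355,175,7)
sq=px([(613,418),(50,340),(185,88),(710,152)],160,245,6)
g=[[0,.045,.125]]; tg=px([(245,238)],355,175,7); sg=px([(518,228)],160,245,6)
a=fit("box top",[(T,tq,lc)],[.59,-.21,-.3]);b=fit("box scene",[(S,sq,lc)],[.59,-.21,-.3])
c=fit("box both",[(T,tq,lc),(S,sq,lc),(T,tg,g),(S,sg,g)],[.59,-.21,-.3])
print("guide t",ray(T,tg[0],.125),"s",ray(S,sg[0],.125))
for p in(a,b,c):
    M=R.from_euler("z",p[2]).as_matrix(); print("guide",M@[0,.045,0]+[p[0],p[1],0],"key",M@[0,-.045,0]+[p[0],p[1],0])
# key wings
tk=px([(497,245),(455,355)],355,175,7);sk=px([(262,85),(218,175)],160,245,6)
for f,q in((T,tk),(S,sk)):
    A,B=ray(f,q[0],.155),ray(f,q[1],.155);print("wing",A,B,np.linalg.norm(A-B),np.degrees(np.arctan2(*(A-B)[[1,0]])))
# shaft base disc
h=.072
rc=[[.035,.11,h],[.035,-.11,h],[-.035,-.11,h],[-.035,.11,h]]
tq=px([(123,57),(710,262),(655,438),(62,240)],225,210,8)
sq=px([(658,350),(55,290),(68,205),(655,225)],335,215,6)
a=fit("rack top",[(T,tq,rc)],[.52,.15,-.3]);b=fit("rack sc",[(S,sq,rc)],[.52,.15,-.3]);c=fit("rack both",[(T,tq,rc),(S,sq,rc)],[.52,.15,-.3])
for p in(a,b,c):
    M=R.from_euler("z",p[2]).as_matrix(); print("hole",M@[0,.072,0]+[p[0],p[1],0])
# foot block underside/ top corners & arm end
fq=px([(143,165),(263,152),(225,243),(123,200)],225,210,8)
for q in fq[1:]: print("foot top corner",ray(T,q,.082))
for q in px([(80,100),(90,138)],225,210,8): print("arm end",ray(T,q,.13))
for q in px([(497,292),(605,308),(618,232)],335,215,6): print("foot corners s",ray(S,q,.082))
E
python3 fit0.py
```

```text
box top [ 0.5936 -0.2195 -0.3177] deg -18.2 rms 0.2
box scene [ 0.595  -0.216  -0.3248] deg -18.61 rms 0.56
box both [ 0.5943 -0.217  -0.3219] deg -18.45 rms 0.67
guide t [ 0.60896106 -0.17508956  0.125     ] s [ 0.60940186 -0.17243125  0.125     ]
guide [ 0.60764568 -0.17678207  0.        ] key [ 0.57953024 -0.26227781  0.        ]
guide [ 0.60937099 -0.17334874  0.        ] key [ 0.58065192 -0.25864361  0.        ]
guide [ 0.60858582 -0.17426927  0.        ] key [ 0.58010932 -0.25964543  0.        ]
wing [ 0.60093666 -0.26893342  0.155     ] [ 0.55747969 -0.25222724  0.155     ] 0.04655754525405289 -21.028274698424134
wing [ 0.56140613 -0.25135873  0.155     ] [ 0.60210361 -0.26384338  0.155     ] 0.04256936818552722 162.94569730704993
rack top [ 0.5236  0.1478 -0.3145] deg -18.02 rms 0.52
rack sc [ 0.5293  0.1485 -0.2539] deg -14.55 rms 1.9
rack both [ 0.5262  0.1485 -0.2882] deg -16.51 rms 1.75
hole [0.54587372 0.21626317 0.        ]
hole [0.54739866 0.2182389  0.        ]
hole [0.54662898 0.21750792 0.        ]
foot top corner [0.55569988 0.19129292 0.082     ]
foot top corner [0.52314255 0.20359213 0.082     ]
foot top corner [0.53789207 0.23977839 0.082     ]
arm end [0.56392312 0.24904362 0.13      ]
arm end [0.55078549 0.24515956 0.13      ]
foot corners s [0.56113822 0.19125978 0.082     ]
foot corners s [0.57481285 0.22694485 0.082     ]
foot corners s [0.53651836 0.24402921 0.082     ]
```

The crops confirm it: the pale man stands in the dark rack's left hole (top crop ~170,165), with its arm pointing +y. Its own frame is roughly aligned with the rack at about -18°. The key wings (top crop 455,355 to 497,245) lie at about -19°. I'll start by moving to above the key.

Request:
move_arm:
  jaw: [0, 0, 0, 0, 0]
  offset:
    - [0.043, 0, 0.0425]
    - [0.043, 0, 0.0425]
    - [0.043, 0, 0.0425]
    - [0.043, 0, 0.0425]
    - [0.043, 0, 0.0425]
  roll: [0, 0, 0, 0, 0]
  grip_force: 25

```text
t: 1.62
eef_pos: [0.3971, 0.3133, 0.2269]
ee_rot: [-1.571, 0.001, -2.037]
force: [1.7, 0.1, 0.6]
width: 0.0879
```

Request:
move_arm:
  jaw: [0, 0, 0, 0, 0]
  offset:
    - [0.043, 0, 0.0425]
    - [0.043, 0, 0.0425]
    - [0.043, 0, 0.0425]
    - [0.043, 0, 0.0425]
    - [0.043, 0, 0.0425]
  roll: [0, 0, 0, 0, 0]

```text
t: 2.25
eef_pos: [0.4903, 0.0257, 0.2271]
ee_rot: [-1.57, 0.001, -2.037]
force: [0.6, 1.4, 0.1]
width: 0.0873
```

Request:
move_arm:
  jaw: [0, 0, 0, 0, 0]
  offset:
    - [0.043, 0, 0.0425]
    - [0.043, 0, 0.0425]
    - [0.043, 0, 0.0425]
    - [0.043, 0, 0.0425]
    - [0.03, 0, 0.03]
  roll: [0, 0, 0, 0, 0]

```text
t: 2.88
eef_pos: [0.5778, -0.2455, 0.2264]
ee_rot: [-1.571, -0.0, -2.039]
force: [0.0, 0.7, 0.4]
width: 0.0872
```

Request:
move_arm:
  jaw: [0, 0, 0]
  offset:
    - [0, 0, 0]
    - [0.013, 0.045, 0.006]
    - [0, 0, 0]
  roll: [-0.13, 0, 0]

```text
t: 3.25
eef_pos: [0.5766, -0.2573, 0.1781]
ee_rot: [-1.577, -0.001, -1.909]
force: [0.0, -0.0, 0.4]
width: 0.0878
```

```bash
cat > look1.py <<'E'
from station import arm
from h import *
import sys
n=sys.argv[1]
s=arm.get_state(); print(s["t"],s["eef_pos"].round(4),s["ee_rot"].round(3),s["q"].round(3),s["force"].round(1),s["moment"].round(3),s["width"])
S=arm.grab_frame("scene");T=arm.grab_frame("top")
import pickle; pickle.dump((S,T),open(f"f{n}.pkl","wb"))
p=s["eef_pos"]
for f,c in((S,"s"),(T,"t")):
    u,v=proj(f,p)[0]; print(c,"tcp px",u,v); crop(f,int(u)-50,int(v)-40,100,80,7,f"pics/{c}{n}.png",[(u,v)])
E
python3 look1.py 1
```

```text
3.25 [ 0.5766 -0.2573  0.1781] [-1.577e+00 -1.000e-03 -1.909e+00] [-1.120e-01  3.250e-01 -1.510e-01 -1.000e-03 -1.101e+00  1.344e+00] [ 0.  -0.   0.4] [0.01  0.03  0.015] 0.08775473096351537
s tcp px 198.0063216879483 255.500258770945
t tcp px 422.8091045404227 216.6134085874091
```

View pics/s1.png

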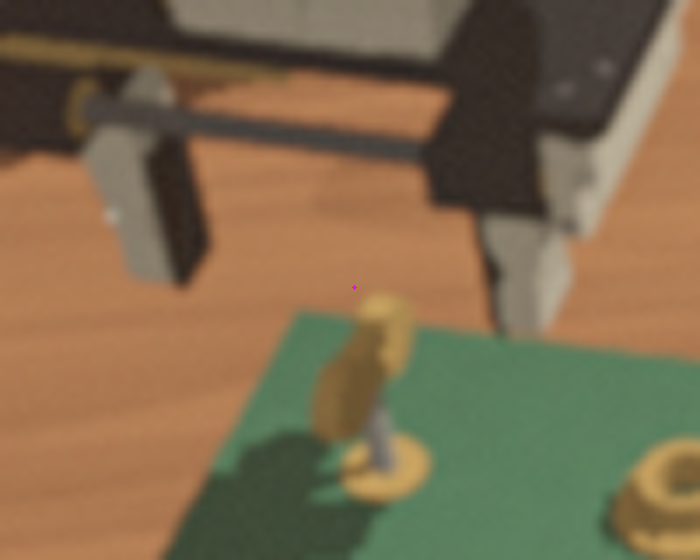

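View pics/t1.png

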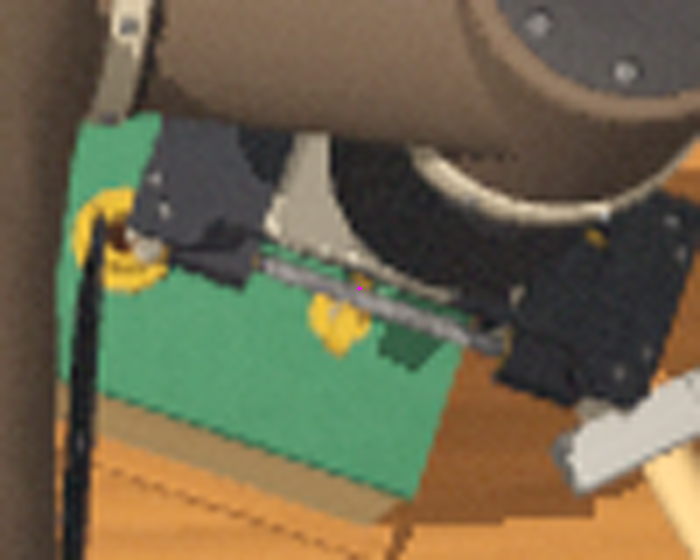

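The gripper is over the key: the jaws straddle it in the scene view, with the wings at crop (340–385, 330–400). I'll overlay the model on the initial pictures to refine the key and guide axes.

```bash
cat > ov.py <<'E'
from h import *
import pickle,sys
S,T=pickle.load(open("f0.pkl","rb"))
def poly(im,f,P,u,v,k,col,closed=True):
    q=((proj(f,P)-[u,v]+.5)*k-.5); cv2.polylines(im,[np.round(q*8).astype(np.int32)],closed,col,1,cv2.LINE_AA,3)
def circ(c,r,z): t=np.linspace(0,2*np.pi,40,endpoint=False); return np.c_[c[0]+r*np.cos(t),c[1]+r*np.sin(t),0*t+z]
def box(bx,by,yaw,kang,name):
    out=[]
    for f,u,v in((S,160,245),(T,360,178)):
        k=5; w,h=(128,96) if f is S else (90,80)
        im=cv2.resize(f["pixels"][v:v+h,u:u+w],None,fx=k,fy=k,interpolation=cv2.INTER_CUBIC)
        M=R.from_euler("z",yaw).as_matrix();o=np.array([bx,by,0]);L=lambda P:np.array(P)@M.T+o
        poly(im,f,L([[.06,.095,.11],[.06,-.095,.11],[-.06,-.095,.11],[-.06,.095,.11]]),u,v,k,(255,255,255))
        g=L([[0,.045,0]])[0];kk=L([[0,-.045,0]])[0]
        poly(im,f,circ(g,.0135,.125),u,v,k,(255,0,255));poly(im,f,circ(g,.009,.125),u,v,k,(255,0,255));poly(im,f,circ(g,.021,.11),u,v,k,(255,0,0))
        K=R.from_euler("z",kang).as_matrix()
        for sy in(-.004,.004):
            poly(im,f,np.array([[.025,sy,.138],[.025,sy,.162],[-.025,sy,.162],[-.025,sy,.138]])@K.T+kk,u,v,k,(255,0,255))
        poly(im,f,np.array([kk+[0,0,.11],kk+[0,0,.15]]),u,v,k,(255,255,0),False)
        print(g,kk); out.append(im)
    H=max(i.shape[0] for i in out); out=[cv2.copyMakeBorder(i,0,H-i.shape[0],0,0,cv2.BORDER_CONSTANT) for i in out]
    im=np.hstack(out); s=min(1,800/im.shape[1]); 
    for i,o in enumerate(out): cv2.imwrite(f"pics/{name}{i}.png",o)
if __name__=="__main__":
    a=list(map(float,sys.argv[1:5])); box(a[0],a[1],np.radians(a[2]),np.radians(a[3]),sys.argv[5])
E
python3 ov.py 0.5943 -0.217 -18.4 -19 ovA
```

```text
[ 0.60850421 -0.17430058  0.        ] [ 0.58009579 -0.25969942  0.        ]
[ 0.60850421 -0.17430058  0.        ] [ 0.58009579 -0.25969942  0.        ]
```

View pics/ovA0.png

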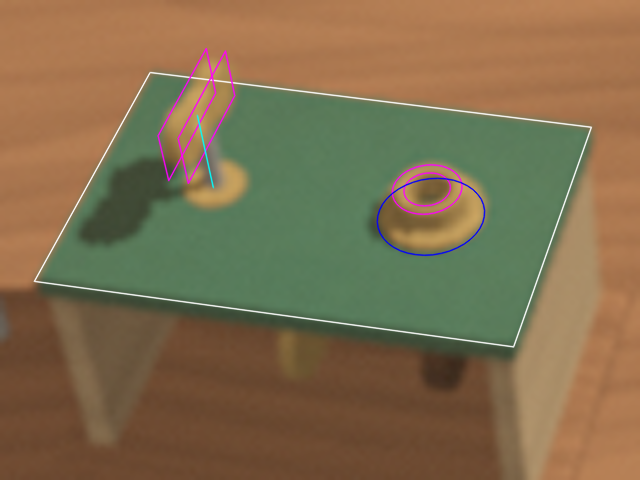

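View pics/ovA1.png

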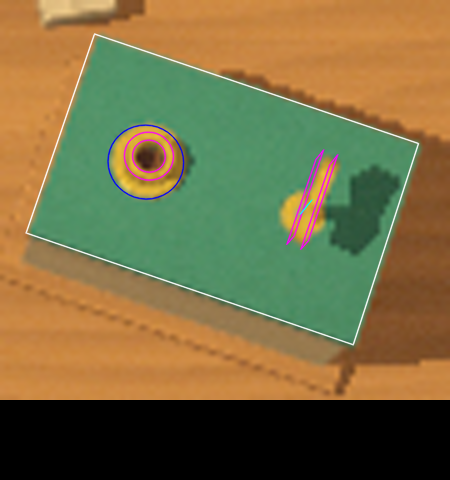

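Request:
move_arm:
  jaw: [0, 0]
  offset:
    - [0.001, 0.02, 0.004]
    - [0, 0, 0]
  roll: [0, 0]

```text
t: 3.6
eef_pos: [0.5824, -0.259, 0.1621]
ee_rot: [-1.571, -0.0, -1.907]
force: [-0.2, 0.2, 0.8]
width: 0.0879
```

Request:
move_arm:
  jaw: [0, 0, 0]
  offset:
    - [0.0015, 0.016, -0.002]
    - [0, 0.015, 0]
    - [0, 0, 0]
  roll: [0, 0, 0]
  grip_force: 5

```text
t: 3.98
eef_pos: [0.5788, -0.2599, 0.129]
ee_rot: [-1.574, -0.0, -1.908]
force: [0.5, 0.2, 1.2]
width: 0.0877
```

Request:
move_arm:
  jaw: [0.8, 0.8, 0.8, 0.8]
  offset:
    - [0, 0, 0]
    - [0, 0, 0]
    - [0, 0, 0]
    - [0, 0, 0]
  roll: [0, 0, 0, 0]

```text
t: 4.47
eef_pos: [0.5801, -0.2602, 0.1308]
ee_rot: [-1.57, 0.0, -1.908]
force: [0.1, 0.6, 1.2]
width: 0.053
```

Request:
move_arm:
  jaw: [0.86, 0.86, 0.86, 0.86]
  offset:
    - [0, 0, 0]
    - [0, 0, 0]
    - [0, 0, 0]
    - [0, 0, 0]
  roll: [0, 0, 0, 0]

```text
t: 4.97
eef_pos: [0.5799, -0.2602, 0.1306]
ee_rot: [-1.571, -0.0, -1.908]
force: [-0.6, 0.0, -0.2]
width: 0.0147
```

```bash
python3 look1.py 2
```

```text
4.975 [ 0.5799 -0.2602  0.1306] [-1.571 -0.    -1.908] [-0.115  0.368 -0.205  0.    -0.997  1.349] [-0.6  0.  -0.2] [ 0.031  0.034 -0.055] 0.014684222521948792
s tcp px 200.32472768103236 274.64145049407756
t tcp px 420.91523539751444 218.97004924445724
```

View pics/s2.png

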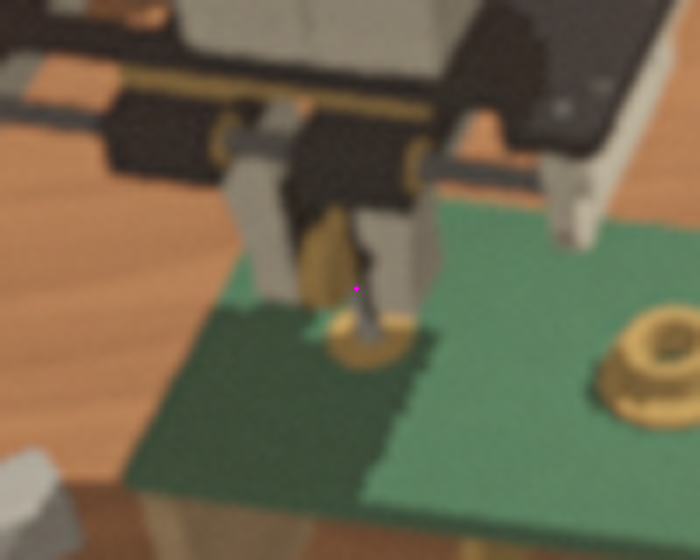

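The wing (crop ~330,260) sits between the pads, slightly nearer the left one. I'll close gently.

Request:
move_arm:
  jaw: [1, 1]
  offset:
    - [0, 0, 0]
    - [0, 0, 0]
  roll: [0, 0]

```text
t: 5.32
eef_pos: [0.5801, -0.2597, 0.1305]
ee_rot: [-1.571, 0.001, -1.907]
force: [1.7, 3.8, -0.4]
width: 0.0091
```

```bash
cat > st.py <<'E'
from station import arm
import numpy as np
s=arm.get_state(); y=s["ee_rot"][2]; F=s["force"]
print(s["t"],s["eef_pos"].round(4),s["ee_rot"].round(4),"F",F.round(2),"Fx,Fz tool",round(F[0]*np.cos(y)+F[1]*np.sin(y),2),round(-F[0]*np.sin(y)+F[1]*np.cos(y),2),"M",s["moment"].round(3),"q6",s["q"][5].round(3),"w",s["width"].round(4))
E
python3 st.py
```

```text
Traceback (most recent call last):
  File "st.py", line 4, in <module>
    print(s["t"],s["eef_pos"].round(4),s["ee_rot"].round(4),"F",F.round(2),"Fx,Fz tool",round(F[0]*np.cos(y)+F[1]*np.sin(y),2),round(-F[0]*np.sin(y)+F[1]*np.cos(y),2),"M",s["moment"].round(3),"q6",s["q"][5].round(3),"w",s["width"].round(4))
                                                                                                                                                                                                                            ^^^^^^^^^^^^^^^^
AttributeError: 'float' object has no attribute 'round'
```

Request:
move_arm:
  jaw: [1, 1]
  offset:
    - [-0.002, 0, 0]
    - [0, 0, 0]
  roll: [0, 0]

```text
t: 5.58
eef_pos: [0.5801, -0.2594, 0.1306]
ee_rot: [-1.571, -0.002, -1.908]
force: [-0.1, -5.1, -1.4]
width: 0.0089
```

```bash
sed -i 's/s\["width"\].round(4)/round(s["width"],4)/' st.py; python3 st.py
```

```text
5.575 [ 0.5801 -0.2594  0.1306] [-1.5712e+00 -1.7000e-03 -1.9077e+00] F [-0.13 -5.09 -1.45] Fx,Fz tool 4.85 1.56 M [-1.706  0.216 -0.038] q6 1.346 w 0.0089
```

Request:
move_arm:
  jaw: [1, 1, 1]
  offset:
    - [0.001, 0, 0]
    - [0, 0, 0]
    - [0, 0, 0]
  roll: [0, 0, 0]
  grip_force: 30

```text
t: 5.95
eef_pos: [0.5802, -0.2594, 0.1306]
ee_rot: [-1.571, -0.0, -1.907]
force: [-0.2, -3.0, -0.6]
width: 0.0076
```

```bash
python3 st.py
```

```text
5.95 [ 0.5802 -0.2594  0.1306] [-1.5709e+00 -4.0000e-04 -1.9075e+00] F [-0.23 -3.01 -0.57] Fx,Fz tool 2.92 0.77 M [-0.9    0.075  0.077] q6 1.348 w 0.0076
```

Request:
move_arm:
  jaw: [1, 1, 1, 1]
  offset:
    - [0.0005, 0, 0]
    - [0, 0, 0]
    - [0, 0, 0]
    - [0, 0, 0]
  roll: [0.1, 0.15, 0.15, 0.15]

```text
t: 6.45
eef_pos: [0.5796, -0.2602, 0.1306]
ee_rot: [-1.571, -0.001, -2.462]
force: [-1.8, -3.8, -0.3]
width: 0.0077
```

```bash
python3 st.py
```

```text
6.45 [ 0.5796 -0.2602  0.1306] [-1.5708e+00 -1.2000e-03 -2.4624e+00] F [-1.85 -3.79 -0.33] Fx,Fz tool 3.82 1.79 M [-1.611  0.604  0.146] q6 0.793 w 0.0077
```

Request:
move_arm:
  jaw: [1, 1, 1, 1, 1]
  offset:
    - [0.0007, 0, 0.0004]
    - [0, 0, 0]
    - [0, 0, 0]
    - [0, 0, 0]
    - [0, 0, 0]
  roll: [0.15, 0.15, 0.15, 0.15, 0.15]

```text
t: 7.08
eef_pos: [0.5783, -0.2607, 0.1305]
ee_rot: [-1.571, -0.003, 3.071]
force: [-5.7, -2.0, 3.6]
width: 0.0077
```

```bash
python3 st.py
```

```text
7.075 [ 0.5783 -0.2607  0.1305] [-1.5705e+00 -2.6000e-03  3.0706e+00] F [-5.65 -2.05  3.59] Fx,Fz tool 5.49 2.45 M [-0.602  1.722  0.098] q6 0.045 w 0.0077
```

Request:
move_arm:
  jaw: [1, 1, 1, 1, 1]
  offset:
    - [0.0012, 0, 0.0004]
    - [0, 0, 0]
    - [0, 0, 0]
    - [0, 0, 0]
    - [0, 0, 0]
  roll: [0.15, 0.15, 0.1, 0.1, 0.1]

```text
t: 7.7
eef_pos: [0.5773, -0.2604, 0.1305]
ee_rot: [-1.57, -0.002, 2.472]
force: [-5.2, 2.4, 4.3]
width: 0.0075
```

```bash
python3 st.py
```

```text
7.7 [ 0.5773 -0.2604  0.1305] [-1.5698e+00 -2.3000e-03  2.4723e+00] F [-5.2   2.43  4.33] Fx,Fz tool 5.59 1.32 M [0.709 1.533 0.124] q6 -0.553 w 0.0075
```

Request:
move_arm:
  jaw: [1, 1, 1]
  offset:
    - [0.0012, 0, 0.0003]
    - [0, 0, 0]
    - [0, 0, 0]
  roll: [0.1, 0.1, 0]

```text
t: 8.07
eef_pos: [0.577, -0.26, 0.1306]
ee_rot: [-1.57, -0.001, 2.276]
force: [-2.2, -0.5, 3.0]
width: 0.008
```

```bash
python3 st.py
```

```text
8.075 [ 0.577  -0.26    0.1306] [-1.5704e+00 -7.0000e-04  2.2762e+00] F [-2.25 -0.47  3.02] Fx,Fz tool 1.1 2.01 M [0.122 0.686 0.015] q6 -0.75 w 0.008
```

Request:
move_arm:
  jaw: [1, 1, 1]
  offset:
    - [0.0002, 0, 0.0003]
    - [0, 0, 0]
    - [0, 0, 0]
  roll: [0.1, 0.1, 0]

```text
t: 8.45
eef_pos: [0.5768, -0.2598, 0.1306]
ee_rot: [-1.571, -0.001, 2.078]
force: [-1.8, 3.2, 3.8]
width: 0.0077
```

```bash
python3 st.py
```

```text
8.45 [ 0.5768 -0.2598  0.1306] [-1.5706e+00 -8.0000e-04  2.0781e+00] F [-1.84  3.2   3.81] Fx,Fz tool 3.69 0.05 M [ 1.137  0.857 -0.078] q6 -0.948 w 0.0077
```

Request:
move_arm:
  jaw: [1, 1, 1]
  offset:
    - [0.0008, 0, 0]
    - [0, 0, 0]
    - [0, 0, 0]
  roll: [0.06, 0.06, 0]

```text
t: 8.82
eef_pos: [0.5766, -0.2596, 0.1305]
ee_rot: [-1.571, -0.0, 1.959]
force: [-2.4, 0.3, 1.8]
width: 0.0078
```

```bash
python3 st.py
```

```text
8.825 [ 0.5766 -0.2596  0.1305] [-1.5707e+00 -1.0000e-04  1.9589e+00] F [-2.45  0.28  1.84] Fx,Fz tool 1.19 2.16 M [ 0.389  0.449 -0.007] q6 -1.068 w 0.0078
```

Request:
move_arm:
  jaw: [1, 1, 1]
  offset:
    - [0.0003, 0, 0.0003]
    - [0, 0, 0]
    - [0, 0, 0]
  roll: [0.06, 0.06, 0]

```text
t: 9.2
eef_pos: [0.5765, -0.2594, 0.1305]
ee_rot: [-1.571, 0.0, 1.839]
force: [-1.2, 1.8, 1.0]
width: 0.0078
```

```bash
python3 look1.py 3;python3 st.py
```

```text
9.2 [ 0.5765 -0.2594  0.1305] [-1.571  0.     1.839] [-0.115  0.363 -0.213 -0.    -0.994 -1.188] [-1.2  1.8  1. ] [0.452 0.033 0.021] 0.007820402533025647
s tcp px 200.80510001014363 273.420956372347
t tcp px 420.6318850755876 220.17145781539318
9.3 [ 0.5766 -0.2593  0.1306] [-1.5713e+00  1.0000e-04  1.8386e+00] F [0.12 1.75 0.6 ] Fx,Fz tool 1.66 -0.57 M [ 0.512 -0.075  0.023] q6 -1.188 w 0.008
```

View pics/s3.png

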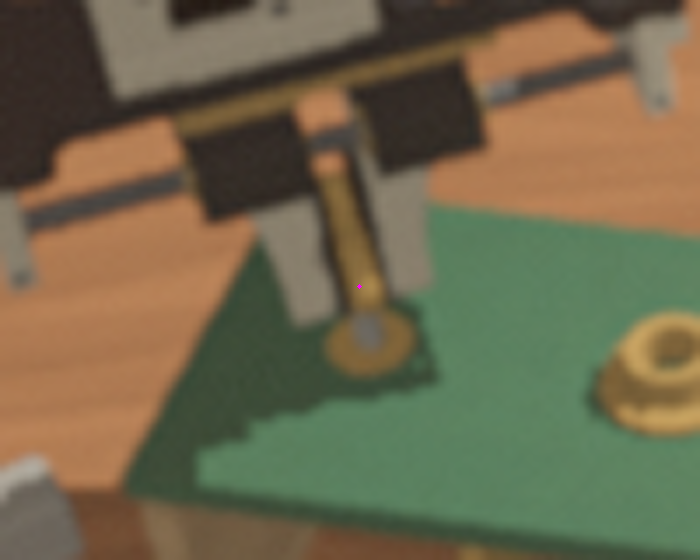

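The key is turning with the gripper: the wing lies flat between the pads at crop (350,240). I'll continue in small steps until it stops.

Request:
move_arm:
  jaw: [1, 1, 1]
  offset:
    - [0.0003, 0, 0]
    - [0, 0, 0]
    - [0, 0, 0]
  roll: [0.04, 0.04, 0]

```text
t: 9.68
eef_pos: [0.5765, -0.2592, 0.1306]
ee_rot: [-1.571, 0.0, 1.758]
force: [0.4, -0.3, 1.3]
width: 0.0081
```

```bash
python3 st.py
```

```text
9.675 [ 0.5765 -0.2592  0.1306] [-1.5711e+00  4.0000e-04  1.7584e+00] F [ 0.41 -0.28  1.28] Fx,Fz tool -0.35 -0.35 M [ 0.071 -0.231  0.613] q6 -1.269 w 0.0081
```

Request:
move_arm:
  jaw: [1, 1]
  offset:
    - [0, 0, 0]
    - [0, 0, 0]
  roll: [0.05, 0]

```text
t: 9.93
eef_pos: [0.5764, -0.2593, 0.1306]
ee_rot: [-1.571, 0.0, 1.708]
force: [1.0, -0.4, -1.2]
width: 0.0087
```

```bash
python3 st.py
```

```text
9.925 [ 0.5764 -0.2593  0.1306] [-1.5709e+00  3.0000e-04  1.7081e+00] F [ 0.98 -0.39 -1.24] Fx,Fz tool -0.52 -0.92 M [-0.162 -0.133  0.637] q6 -1.319 w 0.0087
```

The stop is reached. The moment jumped from about 0 to 0.6 N m and stays there, and the extra turn only wedged the pads slightly open. I'll release and rise, and work out the key axis from the grip data.

Request:
move_arm:
  jaw: [0.5, 0.5, 0.5, 0.5]
  offset:
    - [0, 0, 0]
    - [0, 0, 0]
    - [0, 0, 0]
    - [0, 0, 0]
  roll: [0, 0, 0, 0]

```text
t: 10.42
eef_pos: [0.5762, -0.2592, 0.1306]
ee_rot: [-1.571, -0.0, 1.706]
force: [0.7, 0.1, 0.3]
width: 0.0415
```

```bash
python3 st.py
python3 - <<'E'
import numpy as np
d=[(.5801,-.2594,-1.9077,4.85),(.5802,-.2594,-1.9075,2.92),(.5796,-.2602,-2.4624,3.8),(.5783,-.2607,3.0706,5.5),(.5773,-.2604,2.4723,5.6),(.577,-.26,2.2762,1.1),(.5768,-.2598,2.0781,3.7),(.5766,-.2596,1.9589,1.2),(.5766,-.2593,1.8386,1.7),(.5765,-.2592,1.7584,-.35)]
A=[];b=[]
for x,y,w,F in d:
    c,s=np.cos(w),np.sin(w); A.append([c,s,-1]); b.append(c*x+s*y)
A=np.array(A);r=np.linalg.lstsq(A,np.array(b),rcond=None)[0];print("K",r,(A@r-b).round(5))
E
```

```text
10.425 [ 0.5762 -0.2592  0.1306] [-1.5708 -0.      1.7057] F [0.73 0.09 0.32] Fx,Fz tool -0.01 -0.74 M [ 0.073 -0.157  0.032] q6 -1.322 w 0.0415
K [ 5.78461890e-01 -2.58818185e-01  8.01932155e-06] [-2.e-05  2.e-05  1.e-05 -4.e-05  6.e-05 -6.e-05  4.e-05  1.e-05 -4.e-05
  0.e+00]
```

Request:
move_arm:
  jaw: [0.4, 0.3, 0.2, 0, 0]
  offset:
    - [0, -0.04, 0]
    - [0, -0.05, 0]
    - [0, -0.03, 0]
    - [0, 0, 0]
    - [0, 0, 0]
  roll: [0, -0.18, -0.18, -0.18, -0.18]

```text
t: 11.05
eef_pos: [0.5763, -0.2591, 0.2512]
ee_rot: [-1.572, 0.001, 2.432]
force: [0.8, 0.3, 0.1]
width: 0.0839
```

```bash
cat > ovf.py <<'E'
from ov import *
def fig(fx,fy,yaw,z0,name,frames=None,k=6,rack=None,wins=None):
    SS,TT=frames or (S,T)
    for i,(f,(u,v,w,h)) in enumerate(zip((SS,TT),wins or ((335,215,125,90),(225,205,95,70)))):
        im=cv2.resize(f["pixels"][v:v+h,u:u+w],None,fx=k,fy=k,interpolation=cv2.INTER_CUBIC)
        M=R.from_euler("z",yaw).as_matrix();L=lambda P:np.array(P)@M.T+[fx,fy,z0]
        rect=lambda hx,y0,y1,z:[[hx,y0,z],[hx,y1,z],[-hx,y1,z],[-hx,y0,z]]
        poly(im,f,L(rect(.017,-.02,.02,0)),u,v,k,(255,0,0));poly(im,f,L(rect(.017,-.02,.02,.01)),u,v,k,(255,0,255))
        poly(im,f,L(rect(.011,-.013,.013,.034)),u,v,k,(255,255,0));poly(im,f,L(rect(.011,-.013,.013,.066)),u,v,k,(255,255,0))
        poly(im,f,L([[0,0,.066],[0,.034,.06]]),u,v,k,(255,255,255),False)
        poly(im,f,L([[0,0,0],[0,0,-.06]]),u,v,k,(255,255,255),False)
        if rack:
            Mr=R.from_euler("z",rack[2]).as_matrix()
            poly(im,f,np.array(rect(.035,-.11,.11,.072))@Mr.T+[rack[0],rack[1],0],u,v,k,(255,255,255))
        cv2.imwrite(f"pics/{name}{i}.png",im)
if __name__=="__main__":
    fig(.5468,.2155,np.radians(-20.5),.072,"of",rack=(.5236,.1478,-.3145))
E
python3 ovf.py
```

```text
(no output)
```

View pics/of0.png

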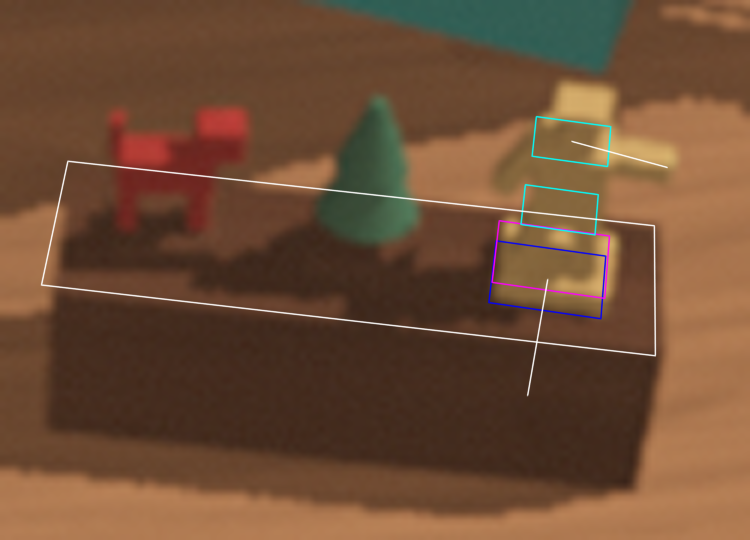

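View pics/of1.png

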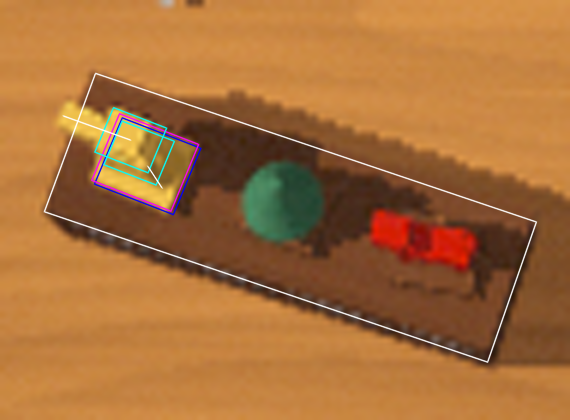

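Request:
move_arm:
  jaw: [0, 0]
  offset:
    - [0, 0, 0]
    - [0, 0, 0]
  roll: [-0.18, -0.18]

```text
t: 11.3
eef_pos: [0.5761, -0.2591, 0.2506]
ee_rot: [-1.571, -0.0, 2.792]
force: [-0.5, 0.2, 0.1]
width: 0.0876
```

Request:
move_arm:
  jaw: [0, 0, 0, 0]
  offset:
    - [0.0245, 0, -0.0545]
    - [0.0245, 0, -0.0545]
    - [0.0245, 0, -0.0545]
    - [0.0245, 0, -0.0545]
  roll: [0, 0, 0, 0]

```text
t: 11.8
eef_pos: [0.56, -0.0189, 0.2508]
ee_rot: [-1.571, 0.0, 2.785]
force: [0.9, 0.3, 0.2]
width: 0.0879
```

Run:
```python
from station import arm
from h import *
import pickle
S=arm.grab_frame("scene");pickle.dump(S,open("f4.pkl","wb"))
crop(S,150,240,140,100,5,"pics/s4.png")
```

```text
(no output)
```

View pics/s4.png

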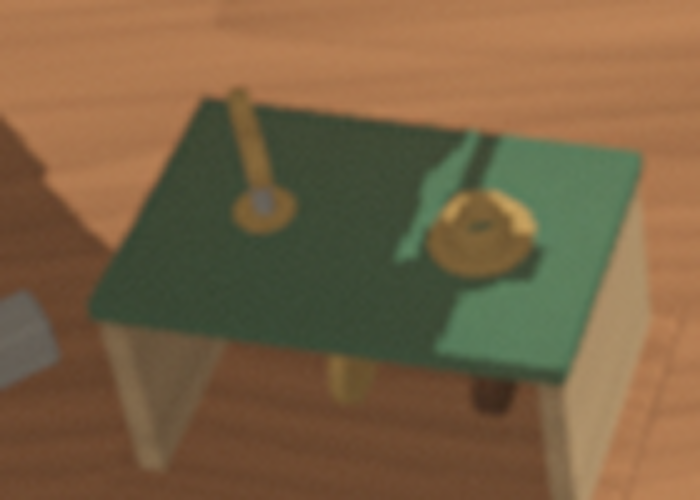

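The key stays turned, with its wings at crop (237,90) to (260,190). I'll overlay to check its angle, and continue to the figure.

Request:
move_arm:
  jaw: [0, 0, 0, 0, 0]
  offset:
    - [0.0245, 0, -0.0545]
    - [0.0245, 0, -0.0545]
    - [0.0245, 0, -0.0545]
    - [0.0245, 0, -0.0545]
    - [0, 0.04, 0]
  roll: [0, 0, 0, 0, 0]

```text
t: 12.48
eef_pos: [0.5459, 0.2227, 0.2127]
ee_rot: [-1.576, 0.004, 2.79]
force: [0.3, -1.2, -1.0]
width: 0.0877
```

```bash
python3 - <<'E'
from ov import *
import pickle
S=pickle.load(open("f4.pkl","rb"))
im=cv2.imread("pics/s4.png"); K0=np.array([.5807,-.2586,0])
for a,col in((12.7,(255,0,255)),(5,(255,255,0)),(20,(255,255,255))):
    K=R.from_euler("z",np.radians(a)).as_matrix()
    poly(im,S,np.array([[.025,0,.138],[.025,0,.162],[-.025,0,.162],[-.025,0,.138]])@K.T+K0,150,240,5,col)
cv2.imwrite("pics/s4o.png",im[50:250,100:400])
E
python3 st.py
```

```text
12.475 [0.5459 0.2227 0.2127] [-1.5761  0.0038  2.7904] F [ 0.34 -1.23 -0.98] Fx,Fz tool -0.74 1.04 M [ 0.063 -0.033  0.016] q6 -1.071 w 0.0877
```

View pics/s4o.png

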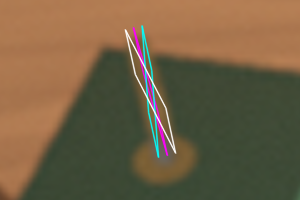

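Request:
move_arm:
  jaw: [0]
  offset:
    - [0, 0, 0]
  roll: [0]

```text
t: 12.6
eef_pos: [0.5425, 0.2174, 0.2078]
ee_rot: [-1.566, -0.004, 2.787]
force: [-0.3, -0.5, 0.6]
width: 0.0878
```

```bash
python3 look1.py 5
```

```text
12.6 [0.5425 0.2174 0.2078] [-1.566 -0.004  2.787] [ 7.150e-01  2.280e-01 -2.160e-01 -1.000e-03 -1.133e+00 -1.069e+00] [-0.3 -0.5  0.6] [-0.011 -0.067  0.001] 0.08777754888275618
s tcp px 434.6017095452071 210.3242587490031
t tcp px 242.2466129726933 224.49476353583682
```

View pics/s5.png

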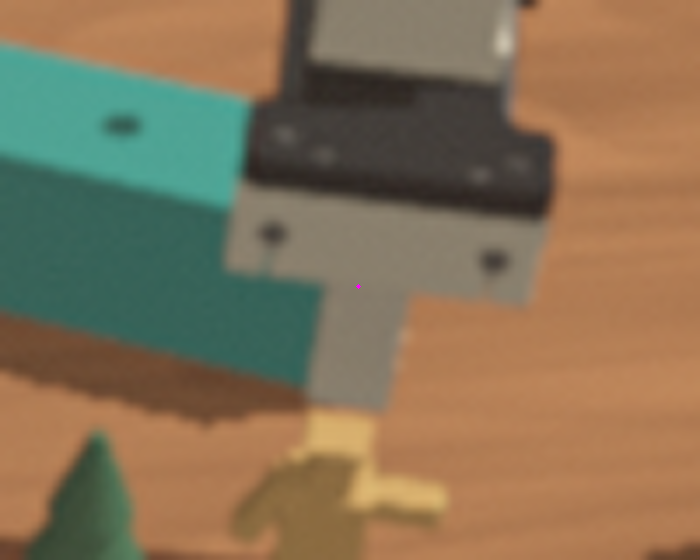

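View pics/t5.png

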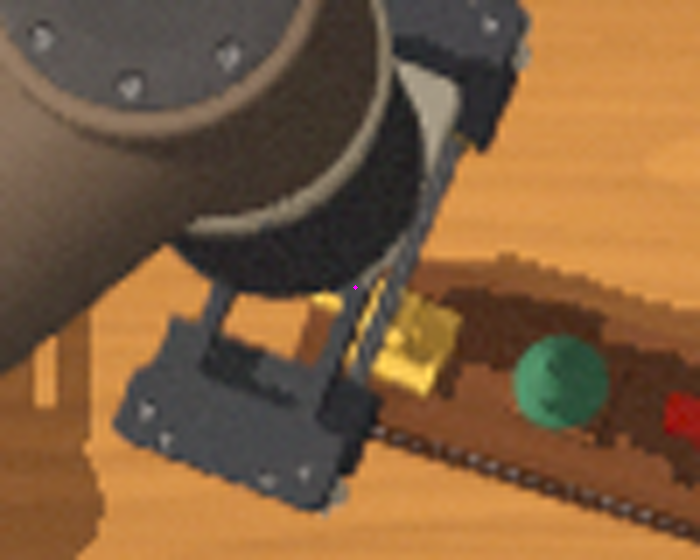

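Request:
move_arm:
  jaw: [0, 0, 0, 0]
  offset:
    - [0, 0.04, 0]
    - [0, 0.04, 0]
    - [0, 0.02, 0]
    - [0, 0, 0]
  roll: [0, 0, 0, 0]
  grip_force: 5

```text
t: 13.2
eef_pos: [0.5448, 0.2169, 0.1108]
ee_rot: [-1.57, -0.0, 2.784]
force: [1.1, -0.5, 0.0]
width: 0.0878
```

```bash
python3 st.py
```

```text
13.2 [0.5448 0.2169 0.1108] [-1.5699e+00 -2.0000e-04  2.7843e+00] F [ 1.11 -0.51  0.02] Fx,Fz tool -1.22 0.09 M [ 0.094 -0.086  0.022] q6 -1.07 w 0.0878
```

Request:
move_arm:
  jaw: [0.55, 0.55, 0.55, 0.55, 0.55]
  offset:
    - [0, 0.008, -0.001]
    - [0, 0, 0]
    - [0, 0, 0]
    - [0, 0, 0]
    - [0, 0, 0]
  roll: [0, 0, 0, 0, 0]

```text
t: 13.82
eef_pos: [0.5449, 0.2189, 0.1028]
ee_rot: [-1.571, 0.0, 2.786]
force: [0.1, 0.3, 0.5]
width: 0.0435
```

```bash
python3 look1.py 6
```

```text
13.825 [0.5449 0.2189 0.1028] [-1.571  0.     2.786] [ 0.715  0.324 -0.346  0.    -0.9   -1.071] [0.1 0.3 0.5] [ 0.066 -0.038  0.039] 0.043520308899716954
s tcp px 428.87429277110067 249.79388383678136
t tcp px 246.58614952587348 230.8644237346137
```

View pics/s6.png

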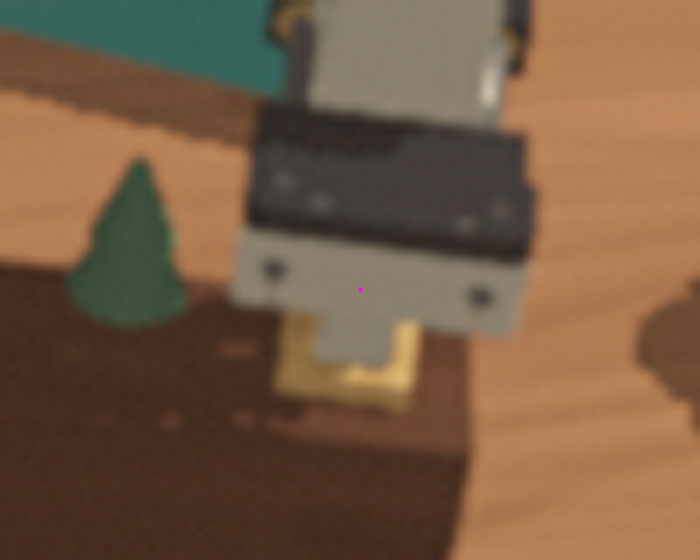

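View pics/t6.png

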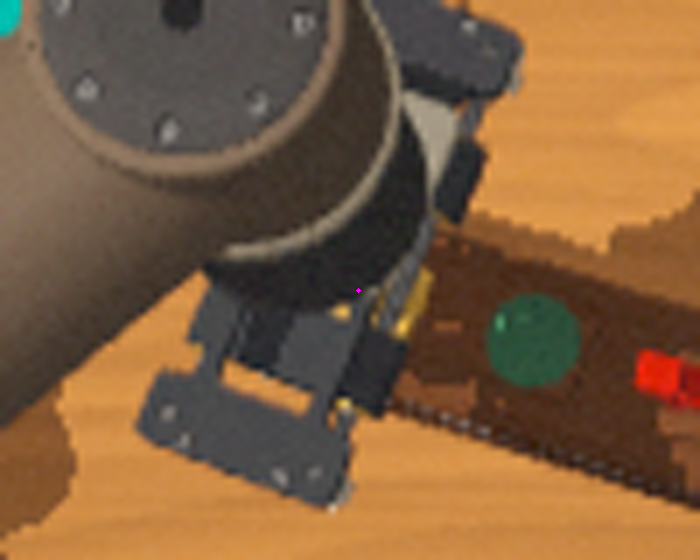

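Finger and foot block are aligned: finger centre at crop x≈355, and the foot centre projected up to fingertip height lands at about 354. Their edge slopes agree too. I'll close.

Request:
move_arm:
  jaw: [0.8, 0.8, 0.8]
  offset:
    - [0, 0, 0]
    - [0, 0, 0]
    - [0, 0, 0]
  roll: [0, 0, 0]

```text
t: 14.3
eef_pos: [0.5448, 0.2188, 0.1025]
ee_rot: [-1.571, -0.0, 2.786]
force: [-0.3, -0.0, -1.3]
width: 0.0222
```

```bash
python3 st.py
```

```text
14.3 [0.5448 0.2188 0.1025] [-1.5707 -0.      2.7856] F [-0.29 -0.03 -1.27] Fx,Fz tool 0.27 0.13 M [ 0.091 -0.039 -0.02 ] q6 -1.071 w 0.0222
```

Request:
move_arm:
  jaw: [1, 1, 1, 1]
  offset:
    - [0, 0, 0]
    - [0, 0, 0]
    - [0, -0.01, 0]
    - [0, -0.02, 0]
  roll: [0, 0, 0, 0]
  grip_force: 25

```text
t: 14.8
eef_pos: [0.5444, 0.2184, 0.1327]
ee_rot: [-1.569, -0.001, 2.786]
force: [0.4, -0.5, 0.1]
width: 0.0219
```

Request:
move_arm:
  jaw: [1, 1, 1, 1, 1]
  offset:
    - [0, -0.03, 0]
    - [0, -0.04, 0]
    - [0, -0.04, 0]
    - [0, -0.04, 0]
    - [0, 0, 0]
  roll: [0, 0, 0, 0, 0]

```text
t: 15.42
eef_pos: [0.5463, 0.2194, 0.2872]
ee_rot: [-1.577, 0.004, 2.786]
force: [-0.5, 0.3, -1.0]
width: 0.0223
```

```bash
python3 look1.py 7; python3 st.py
```

```text
15.425 [0.5463 0.2194 0.2872] [-1.577  0.004  2.786] [ 7.150e-01  1.800e-01 -9.500e-02  1.000e-03 -1.289e+00 -1.071e+00] [-0.5  0.3 -1. ] [ 0.082 -0.113  0.016] 0.02226321659882211
s tcp px 441.93588774430253 178.42987474170553
t tcp px 237.36122879007814 216.86199645241584
15.525 [0.5446 0.2188 0.2831] [-1.5719e+00  1.0000e-04  2.7855e+00] F [ 0.56 -0.25 -1.19] Fx,Fz tool -0.61 0.04 M [ 0.034 -0.033 -0.008] q6 -1.071 w 0.0217
```

View pics/s7.png

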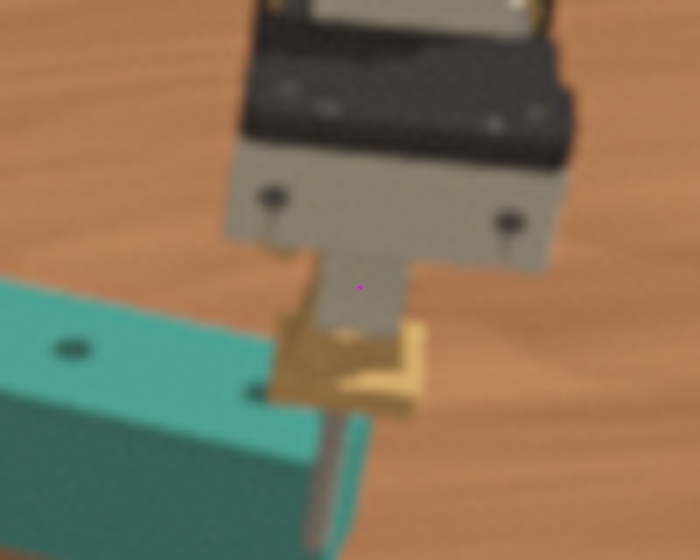

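Request:
move_arm:
  jaw: [1, 1, 1, 1]
  offset:
    - [-0.0195, 0, 0.0346]
    - [-0.0195, 0, 0.0346]
    - [-0.0195, 0, 0.0346]
    - [-0.0195, 0, 0.0346]
  roll: [0, 0, 0, 0]

```text
t: 16.02
eef_pos: [0.5691, 0.0605, 0.2812]
ee_rot: [-1.569, -0.002, 2.786]
force: [0.0, 1.0, -0.8]
width: 0.0217
```

Request:
move_arm:
  jaw: [1, 1, 1, 1]
  offset:
    - [-0.0195, 0, 0.0346]
    - [-0.0195, 0, 0.0346]
    - [-0.0195, 0, 0.0346]
    - [-0.0195, 0, 0.0346]
  roll: [0, 0, 0, 0]

```text
t: 16.52
eef_pos: [0.5939, -0.0963, 0.2812]
ee_rot: [-1.57, -0.002, 2.786]
force: [0.8, -0.0, 0.1]
width: 0.0217
```

Request:
move_arm:
  jaw: [1, 1, 1, 1]
  offset:
    - [-0.0195, 0, 0.0346]
    - [-0.0195, 0, 0.0346]
    - [0, 0, 0]
    - [0, 0, 0]
  roll: [0, 0, 0, 0]

```text
t: 17.02
eef_pos: [0.6064, -0.1735, 0.2813]
ee_rot: [-1.57, -0.002, 2.785]
force: [0.4, 0.2, -0.6]
width: 0.0219
```

```bash
python3 look1.py 8; python3 st.py
```

```text
17.025 [ 0.6064 -0.1735  0.2813] [-1.570e+00 -2.000e-03  2.785e+00] [ 0.03   0.259 -0.005 -0.    -1.309 -0.387] [ 0.4  0.2 -0.6] [ 0.119 -0.102  0.005] 0.02190605266511446
s tcp px 236.35444089793782 218.65854756429653
t tcp px 396.09804988612234 195.9715954629453
17.125 [ 0.6067 -0.1728  0.282 ] [-1.5707e+00 -1.0000e-03  2.7862e+00] F [ 0.72 -0.29 -0.42] Fx,Fz tool -0.78 0.02 M [ 0.083 -0.077  0.037] q6 -0.387 w 0.022
```

View pics/s8.png

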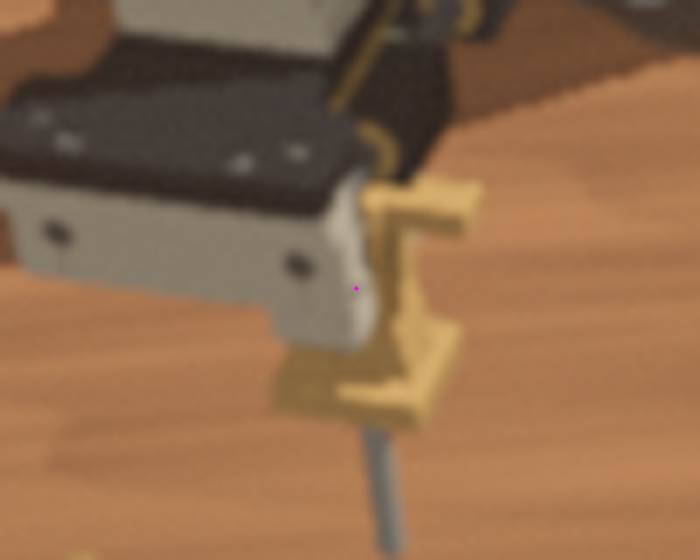

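View pics/t8.png

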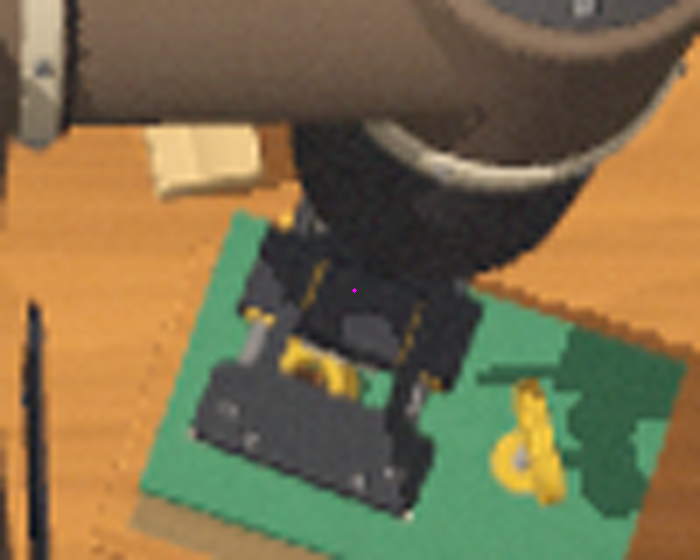

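The figure hangs from the gripper, with its stem at crop (375,430) to (393,550). The top view shows the key wound (wings 528,385 to 553,500). I'll overlay the predicted stem and guide in the scene view.

```bash
cat > ovg.py <<'E'
from ov import *
from station import arm
import sys
def run(name,G=(.6069,-.1734),win=(190,190,110,105),k=6,off=(.0022,.0002),n=5.0):
    s=arm.get_state();S=arm.grab_frame("scene");u,v,w,h=win
    p=s["eef_pos"];Rt=R.from_euler("xyz",s["ee_rot"]).as_matrix()
    im=cv2.resize(S["pixels"][v:v+h,u:u+w],None,fx=k,fy=k,interpolation=cv2.INTER_CUBIC); raw=im.copy()
    o=np.array([off[0],off[1],0])
    base=p-Rt[:,1]*.031; tip=p+Rt[:,1]*(.029)  # foot underside 31 mm below grasp-19 -> origin=TCP+31 down
    base=p+Rt[:,1]*.031; tip=p+Rt[:,1]*.091
    g=np.array([*G,0])
    for r,z in((.0135,.125),(.009,.125)): poly(im,S,circ(g+o,r,z),u,v,k,(255,0,255))
    poly(im,S,circ(g+o,.021,.11),u,v,k,(255,0,0))
    for r in(.004,): 
        poly(im,S,circ(tip+o,r,tip[2]),u,v,k,(255,255,0)); poly(im,S,circ(base+o,r,base[2]),u,v,k,(255,255,0))
    poly(im,S,np.array([base+o,tip+o]),u,v,k,(255,255,0),False)
    M=R.from_euler("z",s["ee_rot"][2]+np.pi).as_matrix()
    poly(im,S,np.array([[.017,.02,0],[.017,-.02,0],[-.017,-.02,0],[-.017,.02,0]])@M.T+base+o,u,v,k,(255,255,255))
    cv2.imwrite(f"pics/{name}.png",np.hstack([im])); cv2.imwrite(f"pics/{name}_raw.png",raw)
    print(p.round(4),s["ee_rot"].round(4),"tip",tip.round(4),"axis tilt",Rt[:,1].round(4),"G px",proj(S,g+o+[0,0,.125]))
run(sys.argv[1])
E
python3 ovg.py g1
```

```text
[ 0.6067 -0.1728  0.282 ] [-1.5707e+00 -1.0000e-03  2.7862e+00] tip [ 0.6066 -0.1728  0.191 ] axis tilt [-9.e-04  2.e-04 -1.e+00] G px [[245.51539029 282.51505586]]
```

View pics/g1.png

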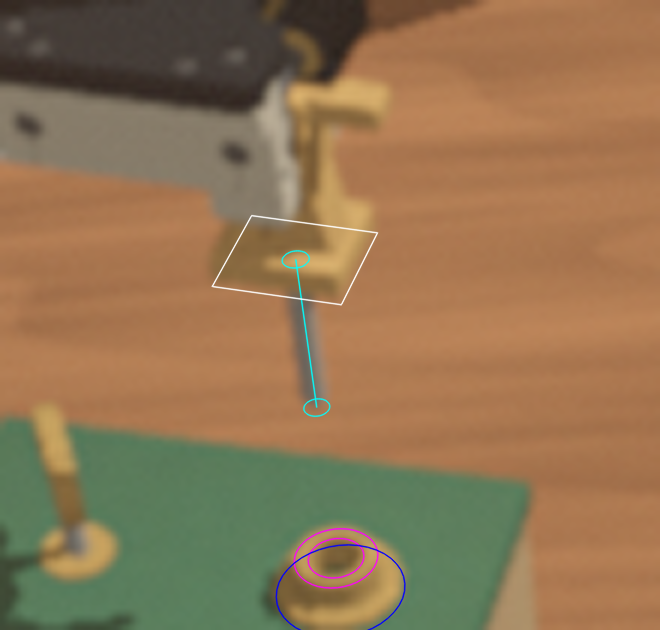

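View pics/g1_raw.png

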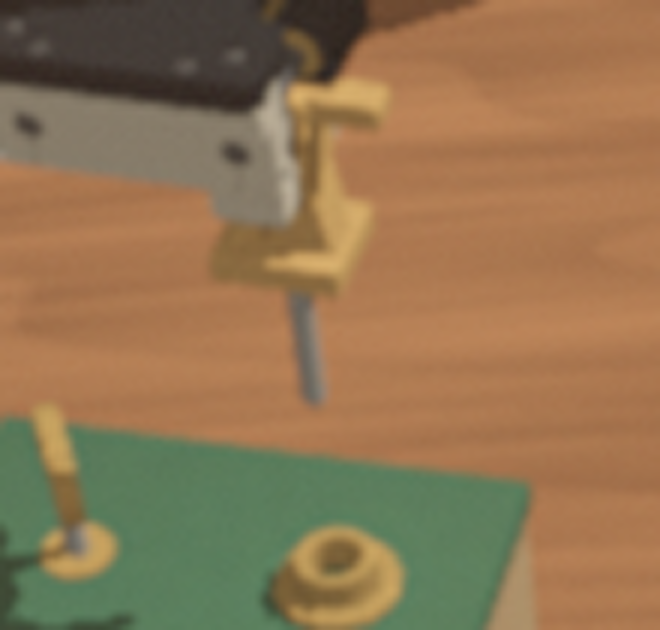

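Request:
move_arm:
  jaw: [1, 1, 1, 1]
  offset:
    - [0, 0.02, 0]
    - [0, 0.02, 0]
    - [0, 0.008, 0]
    - [0, 0, 0]
  roll: [0, 0, 0, 0]

```text
t: 17.68
eef_pos: [0.6069, -0.1731, 0.2345]
ee_rot: [-1.57, -0.001, 2.786]
force: [0.2, -0.3, -0.9]
width: 0.0217
```

```bash
sed -i 's/^    for r in(.004,):/    poly(im,S,circ(np.array([.57846,-.25882,0])+o,.004,.11),u,v,k,(255,255,0)); poly(im,S,np.array([[.57846,-.25882,.11],[.57846,-.25882,.138]])+o,u,v,k,(255,255,0),False)\n    for r in(.004,):/; s/win=(190,190,110,105),k=6/win=(195,230,90,80),k=8/' ovg.py; python3 ovg.py g2
```

```text
[ 0.6069 -0.1731  0.2345] [-1.5705e+00 -6.0000e-04  2.7864e+00] tip [ 0.6069 -0.1731  0.1435] axis tilt [-6.e-04 -1.e-04 -1.e+00] G px [[245.51539029 282.51505586]]
```

View pics/g2.png

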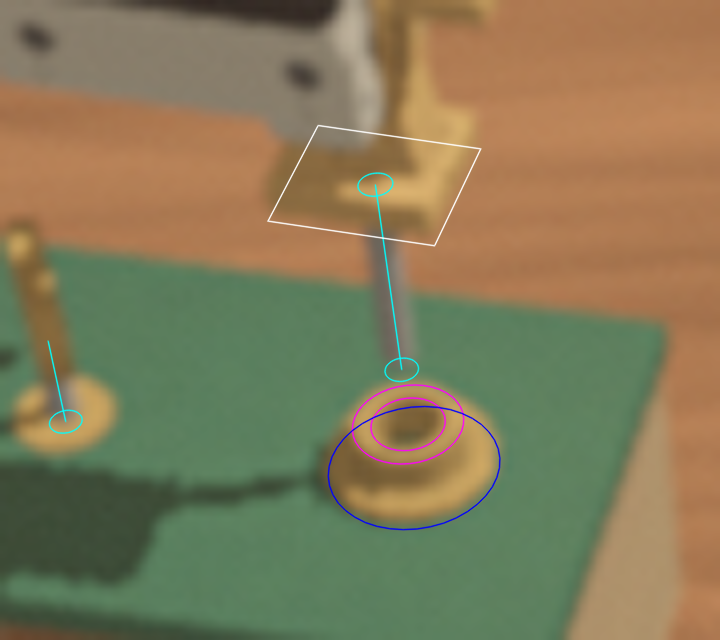

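View pics/g2_raw.png

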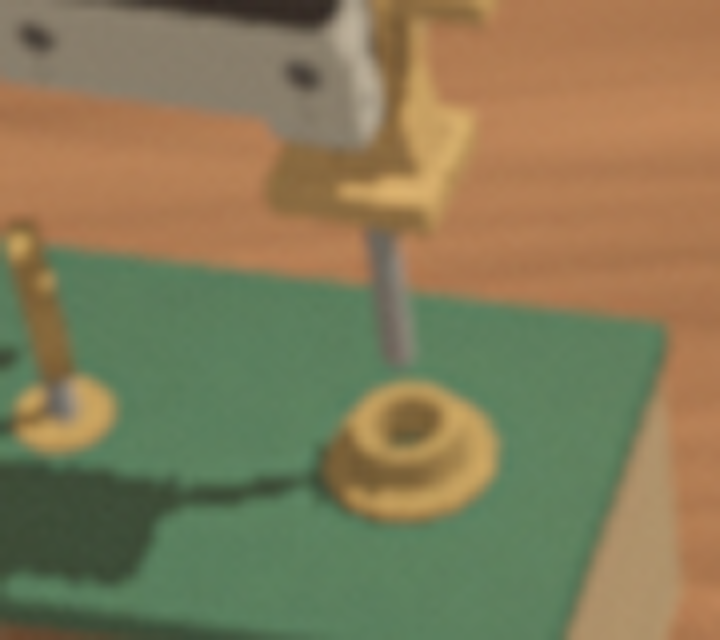

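Prediction and picture agree to about 1 mm: bore centre (410,419), tip (400,362). I'll nudge by under 1 mm and descend slowly, checking at the mouth.

Request:
move_arm:
  jaw: [1, 1, 1, 1]
  offset:
    - [-0.0006, 0.005, -0.0007]
    - [0, 0.005, 0]
    - [0, 0.003, 0]
    - [0, 0, 0]
  roll: [0, 0, 0, 0]

```text
t: 18.23
eef_pos: [0.6077, -0.1731, 0.2212]
ee_rot: [-1.571, -0.001, 2.786]
force: [1.3, 0.5, -0.9]
width: 0.0221
```

```bash
sed -i 's/off=(.0022,.0002)/off=(0,0)/' ovg.py; python3 ovg.py g3; python3 st.py
```

```text
[ 0.6077 -0.1731  0.2212] [-1.5706e+00 -5.0000e-04  2.7855e+00] tip [ 0.6076 -0.1731  0.1302] axis tilt [-6.e-04  0.e+00 -1.e+00] G px [[245.3786638 281.7306186]]
18.275 [ 0.6078 -0.1731  0.2215] [-1.5707e+00 -1.0000e-04  2.7856e+00] F [ 0.19 -0.34 -0.69] Fx,Fz tool -0.3 0.25 M [ 0.105 -0.085 -0.031] q6 -0.387 w 0.0219
```

View pics/g3.png

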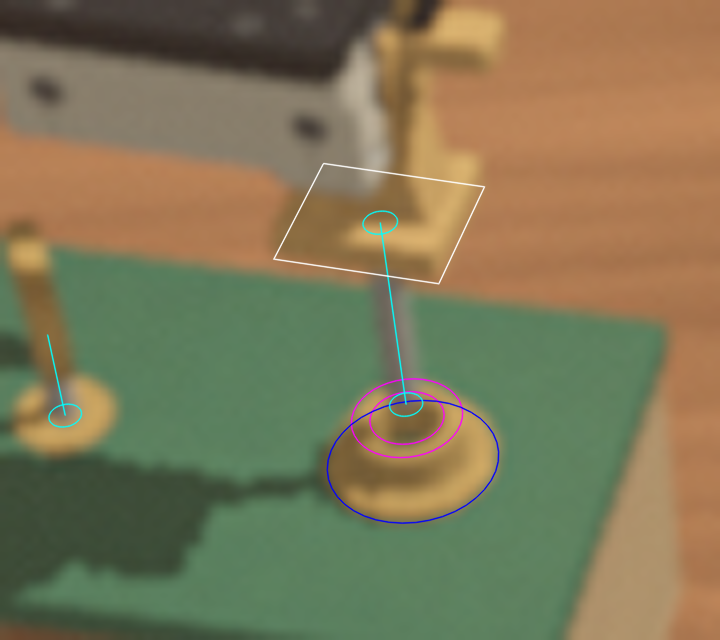

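View pics/g3_raw.png

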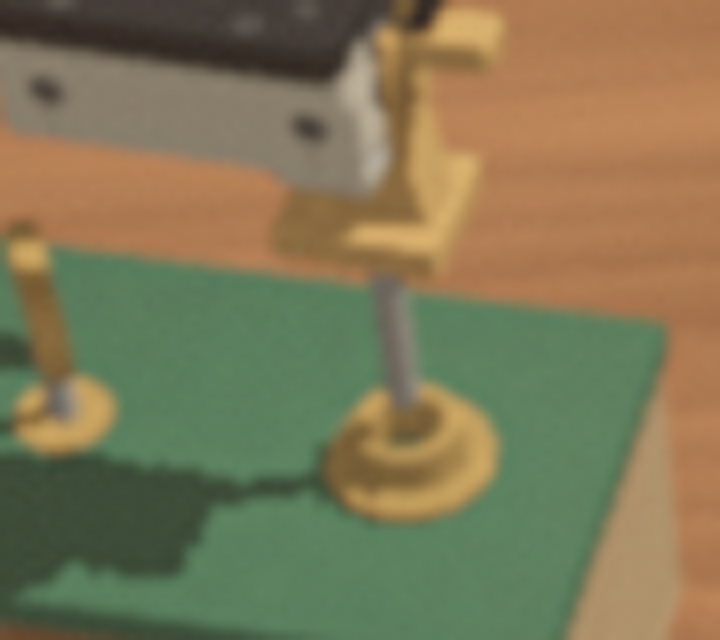

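Run:
```python
from ov import *
S8,_=pickle.load(open("f8.pkl","rb")); S0,_=pickle.load(open("f0.pkl","rb"))
out=[]
for S,G in((S8,(.6069,-.1734)),(S8,None),(S0,(.6069,-.1734)),(S0,None)):
    u,v,w,h,k=230,268,34,30,11
    im=cv2.resize(S["pixels"][v:v+h,u:u+w],None,fx=k,fy=k,interpolation=cv2.INTER_LANCZOS4)
    if G:
        g=np.array([*G,0])
        for r,z in((.0135,.125),(.009,.125),(.021,.114)): poly(im,S,circ(g,r,z),u,v,k,(255,0,255))
    out.append(im)
cv2.imwrite("pics/gz.png",np.vstack([np.hstack(out[:2]),np.hstack(out[2:])]))
```

```text
(no output)
```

View pics/gz.png

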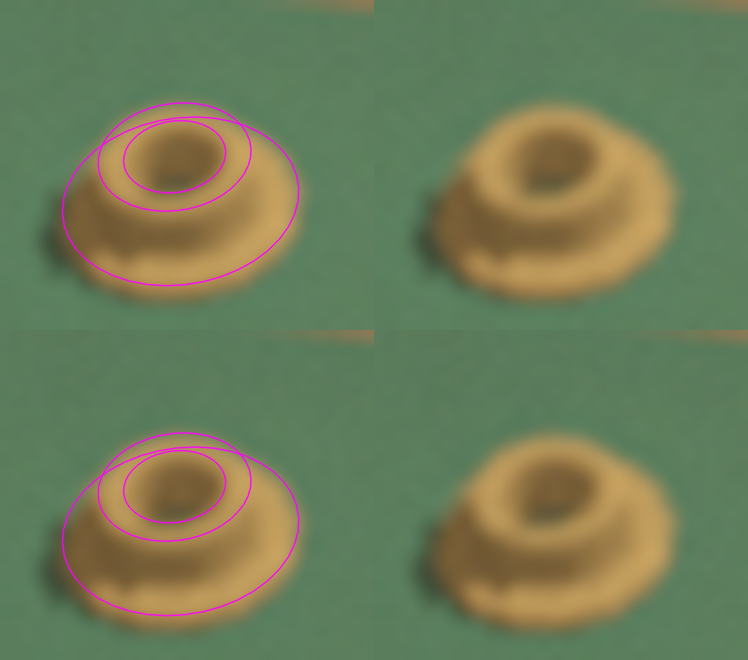

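Run:
```python
from ov import *
from station import arm
S6,_=pickle.load(open("f6.pkl","rb"))
M=R.from_euler("z",2.786-np.pi).as_matrix()
P=np.array([[.017,-.02,0],[.017,.02,0]])@M.T+[.5449,.2189,.072]
u,v=int(428.87)-50,int(249.79)-40
print("pred crop7",((proj(S6,P)-[u,v]+.5)*7-.5).round(0),"actual (275,392),(408,408)")
for i in range(2):
    s=arm.get_state();p=s["eef_pos"]
    for n in("scene","top"):
        f=arm.grab_frame(n)
        for th in("figure_tip","guide_mouth","figure","key_grip"):
            print(n,th,[(round(x["p"],2),np.round(x["position"],4)) for x in arm.landmark_of(f,th)][:2])
print(p)
```

```text
pred crop7 [[278. 389.]
 [408. 408.]] actual (275,392),(408,408)
scene figure_tip [(0.89, array([0.5719, 0.4018, 0.0264])), (0.8, array([ 0.6075, -0.1749,  0.1299]))]
scene guide_mouth [(0.85, array([ 0.609 , -0.173 ,  0.1307]))]
scene figure [(0.85, array([0.625 , 0.3896, 0.0148])), (0.74, array([ 0.6098, -0.1722,  0.1946]))]
scene key_grip [(0.54, array([ 0.5773, -0.2597,  0.1513]))]
top figure_tip [(0.91, array([0.5692, 0.4017, 0.0258]))]
top guide_mouth [(0.91, array([ 0.608 , -0.1749,  0.1298])), (0.32, array([ 0.4488, -0.4543,  0.    ]))]
top figure [(0.98, array([0.6315, 0.3849, 0.0162])), (0.17, array([0.5236, 0.1525, 0.0703]))]
top key_grip [(0.58, array([ 0.5758, -0.2583,  0.1529]))]
scene figure_tip [(0.77, array([ 0.6084, -0.1734,  0.1298])), (0.58, array([0.5706, 0.401 , 0.026 ]))]
scene guide_mouth [(0.86, array([ 0.607 , -0.1725,  0.1275])), (0.26, array([0.7308, 0.1877, 0.    ]))]
scene figure [(0.94, array([0.6212, 0.3892, 0.0128])), (0.74, array([ 0.6076, -0.1739,  0.1934]))]
scene key_grip [(0.69, array([ 0.6078, -0.1714,  0.1941])), (0.54, array([ 0.5771, -0.2579,  0.151 ]))]
top figure_tip [(0.78, array([0.5673, 0.4061, 0.024 ]))]
top guide_mouth [(0.88, array([ 0.6062, -0.1727,  0.1314]))]
top figure [(0.56, array([0.6272, 0.3867, 0.0164]))]
top key_grip [(0.43, array([ 0.5748, -0.2579,  0.1499]))]
[ 0.60785403 -0.17304589  0.22162265]
```

The networks agree: tip ≈ (0.608, -0.174), mouth ≈ (0.6075, -0.1733). I'll shift 0.8 mm toward +y and go down slowly.

Request:
move_arm:
  jaw: [1, 1, 1, 1, 1]
  offset:
    - [0.0003, 0, -0.0008]
    - [0, 0.005, 0]
    - [0, 0.005, 0]
    - [0, 0.005, 0]
    - [0, 0, 0]
  roll: [0, 0, 0, 0, 0]

```text
t: 19.9
eef_pos: [0.6075, -0.1722, 0.2058]
ee_rot: [-1.57, -0.001, 2.786]
force: [0.9, -0.4, -0.3]
width: 0.0218
```

```bash
sed -i 's/G=(.6069,-.1734)/G=(.6072,-.1728)/' ovg.py; python3 ovg.py g4; python3 st.py
```

```text
[ 0.6075 -0.1722  0.2058] [-1.5705e+00 -1.1000e-03  2.7855e+00] tip [ 0.6074 -0.1722  0.1148] axis tilt [-1.1e-03  1.0e-04 -1.0e+00] G px [[245.69231664 281.80697452]]
19.95 [ 0.6077 -0.1722  0.2062] [-1.5705e+00 -5.0000e-04  2.7856e+00] F [ 0.11 -0.06 -0.67] Fx,Fz tool -0.13 0.02 M [ 0.061 -0.09   0.072] q6 -0.388 w 0.0219
```

View pics/g4_raw.png

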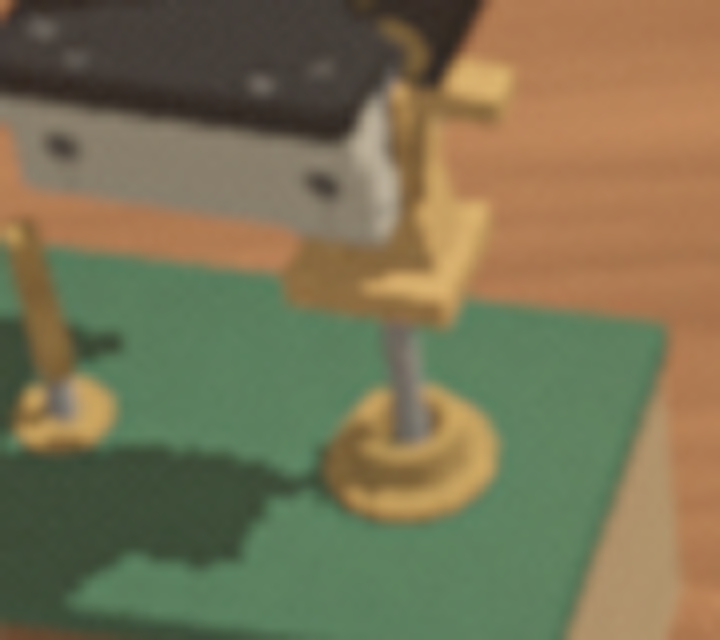

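View pics/g4.png

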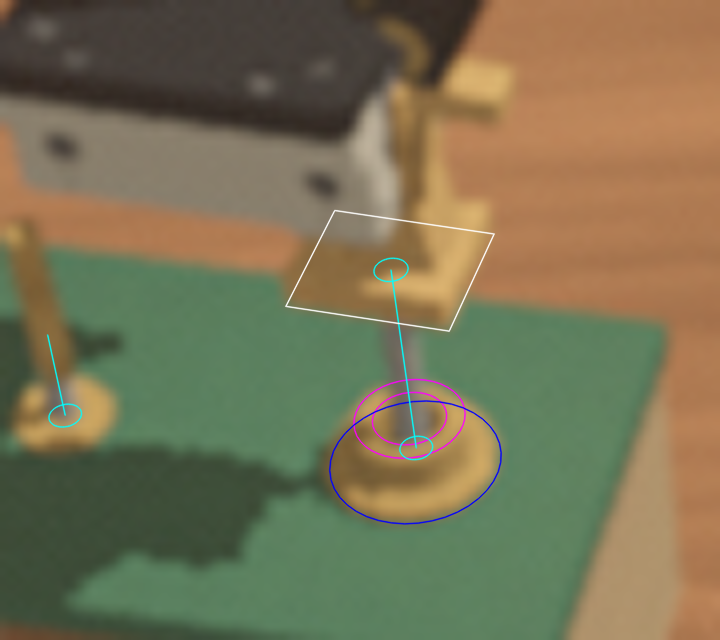

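The stem is inside the bore (stem at crop x≈410, bore 388–440) with no contact force. I'll continue down.

Request:
move_arm:
  jaw: [1, 1, 1, 1]
  offset:
    - [0, 0.006, 0]
    - [0, 0.006, 0]
    - [0, 0.006, 0]
    - [0, 0, 0]
  roll: [0, 0, 0, 0]

```text
t: 20.45
eef_pos: [0.6074, -0.1722, 0.1878]
ee_rot: [-1.57, -0.001, 2.786]
force: [0.7, 0.4, 0.6]
width: 0.0216
```

```bash
python3 ovg.py g5; python3 st.py
```

```text
[ 0.6074 -0.1722  0.1878] [-1.5704e+00 -1.3000e-03  2.7856e+00] tip [ 0.6073 -0.1722  0.0968] axis tilt [-1.3e-03  1.0e-04 -1.0e+00] G px [[245.69231664 281.80697452]]
20.5 [ 0.6077 -0.1722  0.1882] [-1.5705e+00 -6.0000e-04  2.7856e+00] F [ 0.27  0.77 -0.43] Fx,Fz tool 0.01 -0.82 M [ 0.027 -0.132 -0.026] q6 -0.388 w 0.0221
```

View pics/g5_raw.png

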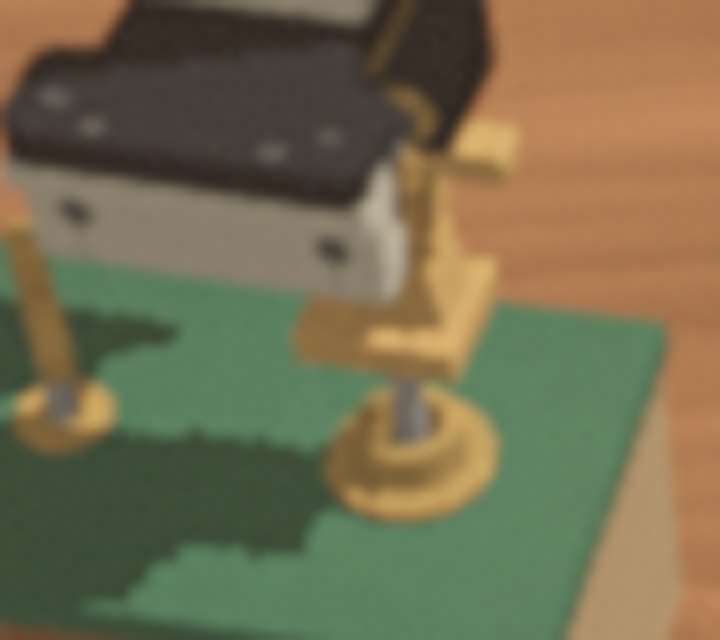

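Request:
move_arm:
  jaw: [1, 1, 1, 1, 1]
  offset:
    - [0, 0.006, 0]
    - [0, 0.006, 0]
    - [0, 0.006, 0]
    - [0, 0.0045, 0]
    - [0, 0, 0]
  roll: [0, 0, 0, 0, 0]

```text
t: 21.12
eef_pos: [0.6076, -0.1722, 0.1655]
ee_rot: [-1.571, -0.001, 2.786]
force: [0.7, 0.8, -0.1]
width: 0.022
```

Request:
move_arm:
  jaw: [1, 1, 1, 1]
  offset:
    - [0, 0, 0]
    - [0, 0, 0]
    - [0, 0, 0]
    - [0, 0, 0]
  roll: [0, 0, 0, 0]

```text
t: 21.62
eef_pos: [0.6079, -0.1722, 0.1662]
ee_rot: [-1.571, 0.0, 2.786]
force: [-0.0, -0.1, -0.2]
width: 0.0218
```

```bash
python3 ovg.py g6; python3 st.py; python3 look1.py 9
```

```text
[ 0.6079 -0.1722  0.1662] [-1.5709e+00  2.0000e-04  2.7856e+00] tip [ 0.6079 -0.1722  0.0752] axis tilt [ 2.e-04  0.e+00 -1.e+00] G px [[245.69231664 281.80697452]]
21.675 [ 0.6078 -0.1722  0.1661] [-1.5708e+00  1.0000e-04  2.7856e+00] F [ 0.41 -0.11 -1.  ] Fx,Fz tool -0.43 -0.04 M [ 0.045 -0.065  0.088] q6 -0.388 w 0.0219
21.675 [ 0.6078 -0.1722  0.1661] [-1.571  0.     2.786] [ 0.032  0.331 -0.172  0.    -1.068 -0.388] [ 0.4 -0.1 -1. ] [ 0.045 -0.065  0.088] 0.02192903109267415
s tcp px 243.8450925977799 266.7004304502857
t tcp px 390.25092280673596 205.64720779368184
```

View pics/g6.png

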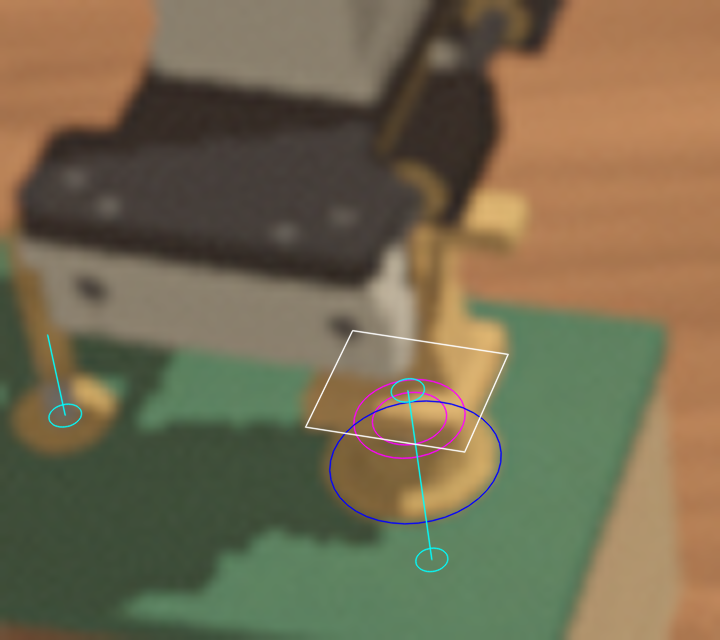

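View pics/g6_raw.png

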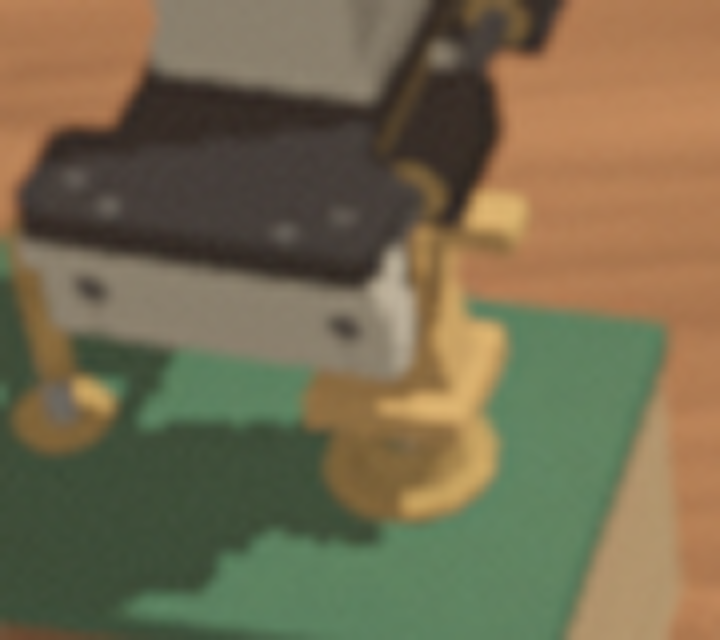

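View pics/t9.png

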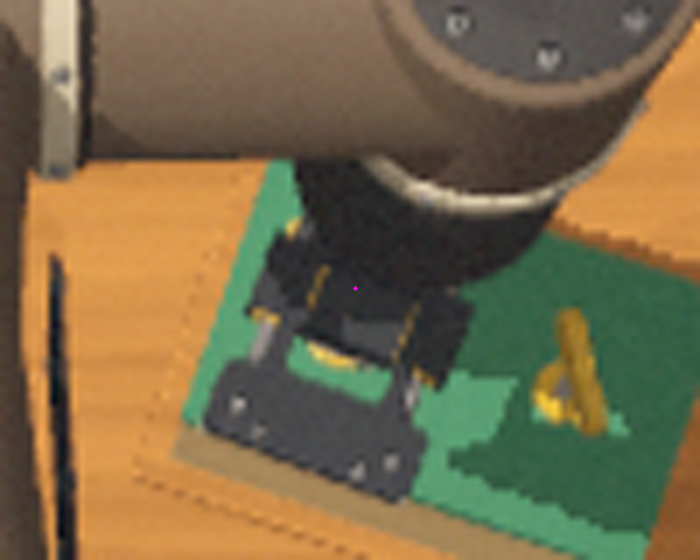

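Run:
```python
from station import arm
import cv2
f=arm.grab_frame("scene"); cv2.imwrite("pics/final.png",f["pixels"])
```

```text
(no output)
```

View pics/final.png

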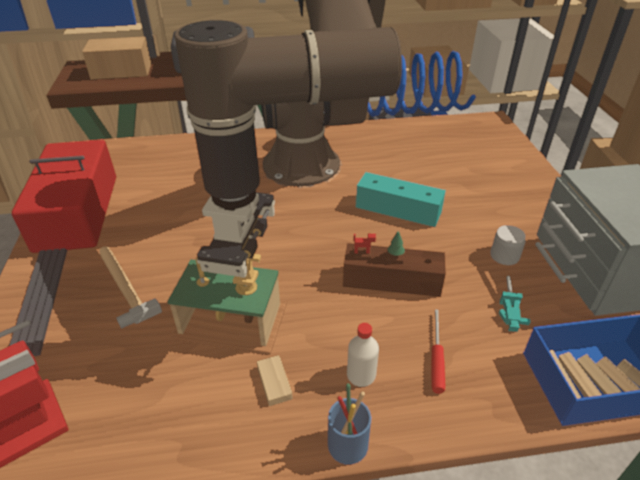

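The figure is held over the guide at (245,285). The dog (365,242), the tree (397,242) and everything else stand where they were. I'm handing in.

```bash
python3 -c "
from station import arm
print(arm.job_done())"; python3 st.py
```

```text
the job is handed in; nothing more can be done
None
the job is handed in; nothing more can be done
```

The key is wound to its stop. The pale man hangs in the gripper with its stem through the brass guide, and the job was handed in at about 22 s of the 62 s allowed.

- **Winding:** I turned the key clockwise about 2.6 rad in one grip, until the moment jumped from about 0 to 0.6 N m and stayed there. Later pictures show the key still at the wound angle.
- **Figure:** I took the pale man from the left hole of the dark rack and lowered its stem into the guide in small steps, with no contact force showing during the descent.
- **Last readings:** The tool was upright within 0.001 rad and the arm was still. Wrist force was about 1 N, which is noise plus the figure's weight. The foot block is about 10.6 mm above the rim by the arm's own reading.
- **Centring:** By my estimate the stem is within about 1 mm of the bore's centre; the gap all round is 5 mm.
- **Disagreements:** During the descent the scene picture showed the figure about 1 pixel (around 2 mm) higher than the arm's readings implied. At the final pose they agreed to about half a pixel. The two cameras also disagreed by 2–3 mm on the box, so I took the key axis from the grip itself and worked out the guide from that. The gripper hid the stem from the top camera, so front-to-back centring rests on the arm's readings and the image networks.
- **Bystanders:** The last picture shows the dog, the tree and the other things where they stood.

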